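# Press a stopper home with a treadle press

## Task

Finish the sample bottle whose wooden stopper is only started in its neck: stand it in the horseshoe nest of the press under the ram and let go, push the treadle down to its stop so that the ram presses the stopper fully home, and let the treadle come back up. Then stand the bottle upright in the steel tray with the finished one. Leave the two open bottles near it and the finished bottle in the tray standing where they are.

Things in the scene. Friction and masses are not known exactly. Their poses are not given: they have to be found in the camera images.
- press: grey steel bench press with a treadle, fixed, 250 long, 124 wide, 315 tall. Origin on the table under the nest centre; x points from its front (treadle) to its back, z up. Heights above the table: bed 56; guide bush over the nest (radius 18) 228 up; ram pad (radius 16) 214 at rest, 168 at the stop. Column 54 to 104 behind the nest centre, bed from 40 before it
- nest (a point): centre of the nest's floor, where the bottle's foot stands, 58.5 mm above the table, right under the ram. Round it runs a horseshoe fence, inner radius 25 mm, up to 66 mm above the table, open to the front (the press's -x) over 120 degrees
- tread (a point): top centre of the treadle's rubber-covered foot plate, 56 mm (press x) by 84 mm (press y), about 127 mm in front of the nest; at rest about 73 mm above the table, at the stop about 44 mm
- treadle (a joint): treadle angle in rad: 0 at rest (up), 0.222 at its lower stop; a spring brings it back. About 5 N on the plate starts it, about 17 N at the end while it presses a stopper. Hinge 130 mm behind the plate, under the nest, along the press's y axis, 34 mm above the table
- bottle_work: white bottle to be finished, 98 mm tall without its stopper, belly 47 mm across, neck about 20 to 26 mm from 55 mm up to the mouth; origin at the centre of its foot, z up. A wooden T-stopper (head 28 mm across, 12 mm high) is started in its mouth, the head's underside up to 9 mm above the mouth: up to 119 mm tall in all
- stopper (a joint): how far that stopper has been pushed in, in m: about 0 as started, 0.009 when its head sits on the bottle's mouth; it takes about 5 N to move
- stopper_top (a point): top centre of that stopper's head
- bottle_open_a: open white bottle without stopper, 98 mm tall, 46 mm across, a bystander; origin at the centre of its foot
- bottle_open_b: open white bottle without stopper, 96 mm tall, 45 mm across, a bystander; origin at the centre of its foot
- bottle_done: finished white bottle with its stopper home, 108 mm tall with it, 44 mm across, standing in the tray near the end that is the tray's -y; origin at the centre of its foot
- tray: folded steel tray fixed to the table, 122 mm (its x) by 184 mm (its y), walls 52 mm high and 2 mm thick; origin at the centre of its underside, floor 2 mm thick. The half towards its +y is free
There are look-alikes about, which are no part of the job. Leave any black look-alike of the bottle_done alone.

How it is judged:
On the way, in this order (a step that is already met when the one before it is completed fails the run):
1. the bottle stands released in the nest under the ram, its stopper still proud (distance between bottle_work and nest below 0.009 m and angle between bottle_work's own z axis and vertical below 0.08 rad and contact force between the fingers and bottle_work below 0.1 N and value of joint stopper below 0.004 m), for 0.2 s.
2. the treadle is down at its stop with the bottle in the nest, and the stopper is home (value of joint treadle above 0.21 rad and distance between bottle_work and nest below 0.009 m and value of joint stopper above 0.0075 m), for 0.2 s.
At the end, for the whole second after the job is handed in: The finished bottle stands upright (within 0.08 rad) and at rest on the floor of the tray, its stopper home (within 1.5 mm), the treadle is back up (under 0.03 rad), and the other bottles still stand upright (x of bottle_work in the frame of tray between -0.045 and 0.045 m and y of bottle_work in the frame of tray between -0.075 and 0.075 m and z of bottle_work in the frame of tray below 0.008 m and angle between each of bottle_work, bottle_done, bottle_open_a, bottle_open_b's own z axis and vertical below 0.08 rad and linear speed of bottle_work below 0.02 m/s and value of joint stopper above 0.0075 m and value of joint treadle below 0.03 rad); the robot touches nothing.
It fails at once if an open bottle or the finished bottle is moved by more than 30 mm or knocked over (distance of any of bottle_open_a, bottle_open_b, bottle_done from where it was at the start of the episode above 0.03 m or angle between any of bottle_open_a, bottle_open_b, bottle_done's own z axis and vertical above 0.35 rad).
It fails at once if the work bottle falls over (angle between bottle_work's own z axis and vertical above 1 rad).
It also fails if it takes over 59 s, if anything falls off the work surface, if the arm or the gripper's body presses on something with over 40 N, if the wrist force passes 120 N, or if a joint passes its speed limit or range.

## Robot

A 6-joint arm with a two-finger parallel gripper is mounted at the origin on a cart in front of the work surface, level with it; the furniture and walls round the work are solid. World frame = base frame: x ahead of the robot, y to its left, z up, the work surface at z = 0. Lengths are in m, angles in rad, forces in N, time in s.
With the tool pointing down it reaches from about 0.3 to 1 m from the base axis. Payload 5.1 kg.
Tool frame: the origin (TCP) lies midway between the tips of the shut fingers; the grasp point (between the pads) lies 19 mm behind it (robot.tcp_to_grasp is the distance from the TCP to the grasp point, in m); z points along the fingers, y is the line along which they close (so a half turn about z gives the same grasp; the last joint's range is limited). The gripper opens to 95 mm and grips with 3 to 60 N. Pads are 20 mm wide; open, the fingers measure 119 mm over their backs; the gripper's body (75 mm by 180 mm) begins 59 mm behind the grasp point.
Start: joints at [-1.396, 0.124, 1.65, -0, 1.367, -0.083], TCP at [0.166, -0.629, 0.215] pointing down, gripper open.
Joint ranges: [-2.61, 2.61], [-1.02, 2.33], [0.03, 2.71], [-1.35, 4.49], [0.32, 2.68], [-2.91, 2.91]. Speed limits (rad/s): [2.57, 2.57, 3.14, 3.14, 3.14, 3.14].

## Interface

Orientations are given as a rotation vector (axis times angle).
In Python, from workcell import robot, imaging gives the robot as it stands.
- The arm moves only by the tool move_arm, never from a script. Its argument "commands" is a list of rows, each a list of 4 numbers: the shift along the tool's x, y, z in cm, then the turn about the tool's z in degrees. A call has exactly 10 rows; each row is the pose to reach, as a shift and turn from the pose commanded when the call began, along the tool's axes at that moment; what a row does not reach only later rows make up. A row lasts 1/10 s, in which the tool goes at most 50 mm and 8.59 degrees, less where a joint would pass 70% of its speed; a pose out of reach is approached as far as the arm can. A call with a gripper value outside its range is refused whole. "fingers" is the opening, from -1 (shut) to 1 (fully open), set as the call begins (left out, the last holds). The fingers move at their own pace and stop on an object; "newtons" is the grip in N (left out, the last holds). Time passes only in rows, so rows that repeat a pose let the fingers close, or fill a call up. It gives the time, the measured TCP pose, the force, the opening and the grip force at its end, in the units of the state.
- robot.state(): the state, without advancing time (a new reading comes with each control period).
- imaging.snapshot(name): name is "scene" or "top"; returns (picture, depth): 480x640x3 uint8, red, green, blue; 480x640 float32, m along the optical axis (not along the pixel's ray), 0 where there is no reading.
- imaging.camera_model(name): a dict with "camera_matrix" (3x3 intrinsics, pixels), "R" (3x3) and "t" (3): a world point X has camera coordinates R X + t. Camera axes: x right, y down, z forward; pixel columns grow to the right and rows downward; lengths in m; the calibration is good to about 2 mm. A picture is of the moment at which its call begins. camera_model takes no time and is no camera call.
- robot.job_done(): hands the job in; it is judged then, once.
The state is a dict: "time": time; "qpos": joint angles; "joint_velocities": joint speeds; "effort": joint torques, N m; "ee_pos": TCP position; "eef_rot": TCP orientation; "force": force on the tool from outside, world axes, zero at the start; "wrist_torque": the same for the moment, N m; "gripper_width": finger opening in m; "finger_force": force on a finger pad.
Only numpy, scipy, OpenCV 4.12 (cv2) and the standard library are available. Lean on these libraries where they do the work, as an engineer would, in place of code of your own. Each camera call takes 0.05 s, during which the arm holds its last target. There are 200 camera calls.

## Working session

There is one attempt and no reset: what is moved stays moved. The work goes in short steps, Python scripts to look and compute and a tool call to move; the robot and the scene stay as the last step left them, time stands still between calls to the robot, and variables do not carry over. Pictures are saved under pics/ and viewed, at most 10 in all, crops included, and the job is handed in when it is done.

Besides the shell and the picture viewer there is one more tool, called after "Request:" by a JSON object that holds its "api" and its "payload", one argument or row to a line. move_arm: Moves the arm, as the interface text tells. Its arguments: {"type":"object","properties":{"commands":{"type":"array"},"fingers":{"type":"number"},"newtons":{"type":"number"}},"required":["commands"]}

```bash
mkdir -p pics; cat > h.py <<'E'
import numpy as np, cv2
from workcell import robot, imaging
def snap(n,tag):
    p,d=imaging.snapshot(n); cv2.imwrite(f'pics/{tag}.png',p[:,:,::-1]); np.save(f'pics/{tag}.npy',d); return p,d
def back(n,d,u,v):
    m=imaging.camera_model(n); K=np.array(m['camera_matrix']); z=d[v,u]
    c=np.linalg.inv(K)@np.array([u,v,1.])*z
    return np.array(m['R']).T@(c-np.array(m['t']))
def cloud(n,d):
    m=imaging.camera_model(n); K=np.array(m['camera_matrix']); v,u=np.mgrid[:480,:640]
    c=np.stack([(u-K[0,2])/K[0,0]*d,(v-K[1,2])/K[1,1]*d,d],-1)
    return (c-np.array(m['t']))@np.array(m['R'])
E
python3 - <<'E'
from h import *
for n in('scene','top'): snap(n,n+'0')
for n in('scene','top'):
    m=imaging.camera_model(n); print(n,-np.array(m['R']).T@m['t'],m['R'])
print(robot.state())
E
```

```text
scene [-0.2888127   0.60147424  0.97901158] [[-0.62082986 -0.78363097 -0.02219901]
 [-0.48392698  0.4053605  -0.77556273]
 [ 0.61675357 -0.4707498  -0.63088007]]
top [ 0.34793843 -0.0501518   1.20433779] [[ 4.69772481e-02 -9.98895770e-01 -6.15789359e-04]
 [-9.77902287e-01 -4.58642007e-02 -2.03969584e-01]
 [ 2.03716112e-01  1.01841116e-02 -9.78977032e-01]]
{'time': 0.1, 'qpos': array([-1.39558081e+00,  1.24425548e-01,  1.65153385e+00, -1.06567908e-05,
        1.36748783e+00, -8.26064360e-02]), 'joint_velocities': array([-0.00048032, -0.00257108, -0.00189209, -0.00081445,  0.00058661,
       -0.00060019]), 'effort': array([ 5.14871717e-04, -4.18880153e+01, -3.61096358e+01,  7.78142712e-02,
        4.62040538e-02, -5.97215239e-05]), 'ee_pos': array([ 0.16559769, -0.62795462,  0.21352136]), 'eef_rot': array([-3.11368805e+00, -4.03630302e-01,  1.51129505e-04]), 'force': array([-0.11672942,  0.90962959, -0.58427388]), 'wrist_torque': array([-0.01713616,  0.01793963, -0.01299949]), 'finger_force': 0.0, 'gripper_width': 0.0949387852193224}
```

View pics/scene0.png

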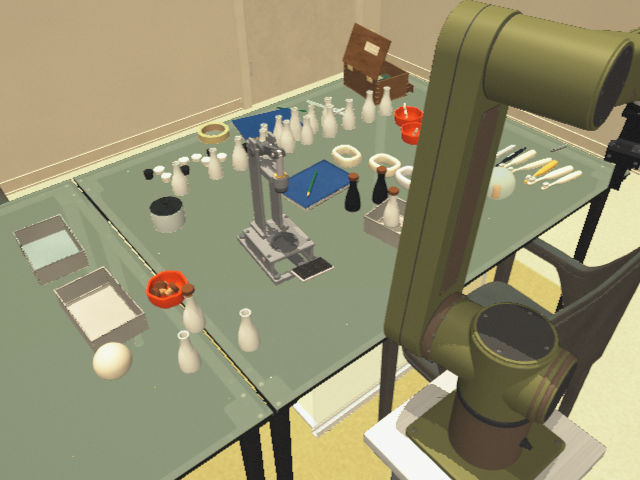

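View pics/top0.png

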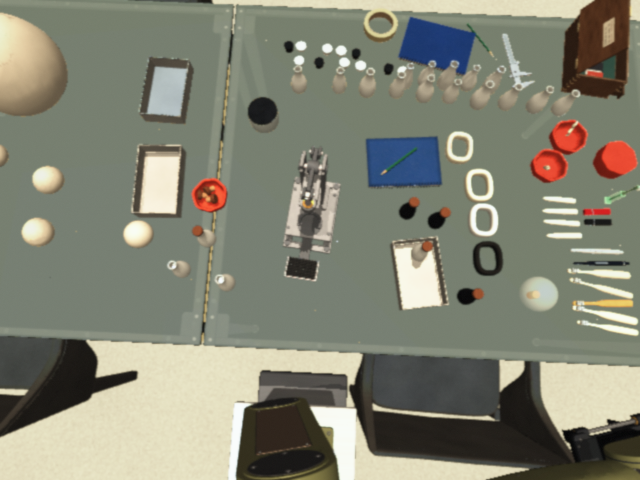

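Scene picture: the bottles with brown stoppers are the one at scene (193,310) / top (203,235), and a white one in the tray at scene (393,208) / top (422,255). The black look-alikes are at scene (353,192) and (380,185). The work bottle is the one at (193,310): white, next to the two open bottles at scene (188,352) and (248,330), and its stopper looks proud. I'll confirm with a crop.

```bash
python3 - <<'E'
from h import *
s=cv2.imread('pics/scene0.png'); t=cv2.imread('pics/top0.png')
a=cv2.resize(s[275:380,165:270],(400,400),interpolation=2)
b=cv2.resize(t[220:300,160:240],(400,400),interpolation=2)
cv2.imwrite('pics/c1.png',np.hstack([a,b]))
a=cv2.resize(t[135:285,270:355],(340,600),interpolation=2)
b=cv2.resize(t[225:320,380:455],(450,570),interpolation=2); b=np.vstack([b,np.zeros((30,450,3),np.uint8)])
cv2.imwrite('pics/c2.png',np.hstack([a,b]))
for n in('scene','top'):
    P=cloud(n,np.load(f'pics/{n}0.npy')); 
    R={'top':dict(work=(215,250,190,216),opA=(255,280,165,192),opB=(268,295,212,238),done=(235,265,408,436),tray=(230,315,385,455)),
       'scene':dict(work=(280,335,180,207),opA=(330,376,175,203),opB=(305,353,235,262),done=(185,235,380,405))}[n]
    for k,(v0,v1,u0,u1) in R.items():
        Q=P[v0:v1,u0:u1].reshape(-1,3); h=Q[Q[:,2]>.012]
        z=h[:,2].max(); top=h[h[:,2]>z-.012]
        print(n,k,'zmax',z.round(4),'top',top.mean(0).round(4),len(top),'min',h.min(0).round(3),'max',h.max(0).round(3))
E
```

```text
scene work zmax 0.979 top [-0.2888  0.6015  0.979 ] 9 min [-0.289  0.229  0.012] max [0.71  0.601 0.979]
scene opA zmax 0.979 top [-0.2888  0.6015  0.979 ] 1 min [-0.289  0.279  0.012] max [0.569 0.601 0.979]
scene opB zmax 0.979 top [-0.2888  0.6015  0.979 ] 6 min [-0.289  0.189  0.012] max [0.473 0.601 0.979]
scene done zmax 0.979 top [-0.2888  0.6015  0.979 ] 5 min [-0.289 -0.453  0.012] max [0.657 0.601 0.979]
top work zmax 1.2043 top [ 0.3479 -0.0502  1.2043] 4 min [ 0.348 -0.05   0.012] max [0.598 0.285 1.204]
top opA zmax 0.1014 top [0.491  0.3299 0.0947] 34 min [0.468 0.305 0.013] max [0.511 0.343 0.101]
top opB zmax 1.2043 top [ 0.3479 -0.0502  1.2043] 4 min [ 0.348 -0.05   0.013] max [0.481 0.218 1.204]
top done zmax 1.2043 top [ 0.3479 -0.0502  1.2043] 5 min [ 0.348 -0.364  0.012] max [ 0.605 -0.05   1.204]
top tray zmax 1.2043 top [ 0.3479 -0.0502  1.2043] 20 min [ 0.348 -0.387  0.012] max [ 0.606 -0.05   1.204]
```

View pics/c1.png

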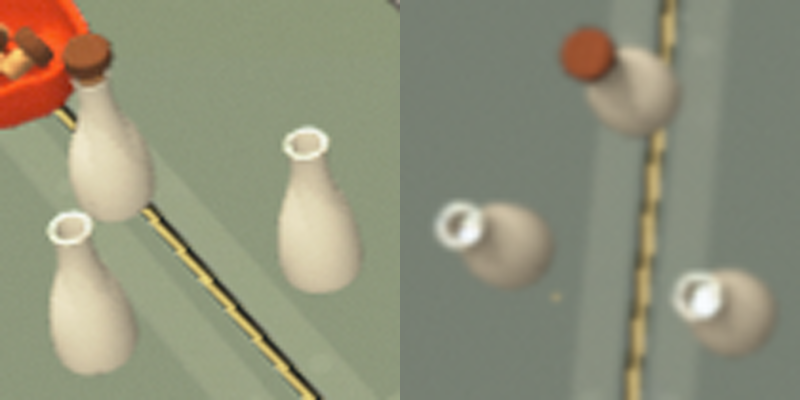

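View pics/c2.png

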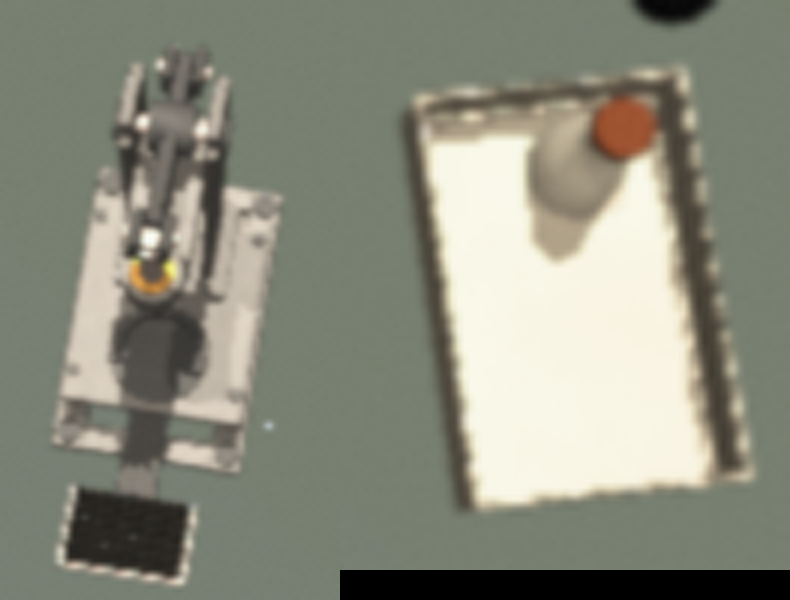

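The crops show the work bottle with its stopper on a visible shank (top-crop head at (587,53)), both open bottles beside it, the press with its tread toward the robot, and the tray with the finished bottle at its far end. Next I'll measure poses.

```bash
python3 - <<'E'
from h import *
from scipy.optimize import least_squares
C={}
for n in('scene','top'):
    d=np.load(f'pics/{n}0.npy');P=cloud(n,d);P[d<=0]=np.nan;C[n]=P
A=np.vstack([C[n].reshape(-1,3) for n in C]);A=A[np.isfinite(A[:,0])]
S=C['scene'].reshape(-1,3);S=S[np.isfinite(S[:,0])];T=C['top'].reshape(-1,3);T=T[np.isfinite(T[:,0])]
def circ(Q):
    r=least_squares(lambda p:np.hypot(Q[:,0]-p[0],Q[:,1]-p[1])-p[2],[*Q[:,:2].mean(0),.022],loss='soft_l1',f_scale=.001);return r.x.round(4),len(Q)
for k,c in dict(work=(.57,.27),opA=(.48,.32),opB=(.46,.2),done=(.56,-.33)).items():
    for nm,X in(('scene',S),('top',T)):
        Q=X[(np.hypot(X[:,0]-c[0],X[:,1]-c[1])<.05)&(X[:,2]>.015)&(X[:,2]<.13)]
        z=Q[:,2].max();tp=Q[Q[:,2]>z-.006]
        b=Q[(Q[:,2]>.018)&(Q[:,2]<.036)] if k!='done' else Q[(Q[:,2]>.056)&(Q[:,2]<.06)]
        print(k,nm,'z',z.round(4),'top',tp.mean(0).round(4),((tp.max(0)+tp.min(0))/2).round(4),'belly',circ(b) if len(b)>8 else len(b))
# tread & bed from top
def rect(Q,l):
    r=cv2.minAreaRect(Q[:,:2].astype(np.float32)*1000);print(l,len(Q),Q[:,2].mean().round(4),r,cv2.boxPoints(r).round(1).tolist())
d=C['top']
def sub(v0,v1,u0,u1,z0,z1):
    Q=d[v0:v1,u0:u1].reshape(-1,3);return Q[(Q[:,2]>z0)&(Q[:,2]<z1)]
rect(sub(250,285,275,325,.06,.085),'tread')
rect(sub(175,256,278,345,.049,.061),'bed')
Q=sub(225,320,380,455,.045,.058);rect(Q,'trayrim')
Q=sub(225,320,380,455,-.004,.008);print('trayfloor',Q[:,2].mean() if len(Q) else 0)
E
```

```text
work scene z 0.1229 top [0.5767 0.2725 0.1199] [0.5775 0.2725 0.1199] belly (array([0.5789, 0.2719, 0.0224]), 139)
work top z 0.1229 top [0.5775 0.2663 0.1193] [0.5775 0.2669 0.1199] belly (array([0.5781, 0.2666, 0.0222]), 47)
opA scene z 0.0996 top [0.4909 0.3341 0.0963] [0.4896 0.334  0.0967] belly (array([0.4902, 0.3338, 0.0205]), 160)
opA top z 0.1014 top [0.493  0.331  0.0974] [0.4903 0.3283 0.0986] belly (array([0.4902, 0.3293, 0.0209]), 58)
opB scene z 0.1021 top [0.4615 0.2083 0.0987] [0.4594 0.2077 0.0992] belly (array([0.4599, 0.2082, 0.021 ]), 151)
opB top z 0.1007 top [0.4592 0.2038 0.0981] [0.4589 0.2036 0.0981] belly (array([0.4594, 0.2034, 0.0215]), 47)
done scene z 0.1148 top [ 0.5652 -0.3135  0.1111] [ 0.5652 -0.3144  0.1118] belly (array([ 0.5681, -0.3152,  0.0143]), 16)
done top z 0.1158 top [ 0.5658 -0.3203  0.1117] [ 0.5666 -0.3198  0.1128] belly (array([ 0.5774, -0.326 ,  0.0253]), 16)
tread 660 0.0734 ((506.5108947753906, -2.3940048217773438), (84.07591247558594, 67.93411254882812), 83.42628479003906) [[468.0, -40.29999923706055], [535.4000244140625, -48.0], [545.0999755859375, 35.5], [477.6000061035156, 43.29999923706055]]
bed 1716 0.0565 ((633.53125, -16.48863983154297), (124.1497802734375, 197.01988220214844), 83.56009674072266) [[528.7000122070312, -67.0999984741211], [724.5, -89.19999694824219], [738.4000244140625, 34.099998474121094], [542.5999755859375, 56.20000076293945]]
trayrim 334 0.0512 ((507.19921875, -314.75823974609375), (184.5849151611328, 122.41426086425781), 8.96788501739502) [[406.5, -268.70001220703125], [425.6000061035156, -389.6000061035156], [607.9000244140625, -360.79998779296875], [588.7999877929688, -239.89999389648438]]
trayfloor 0.0012201972433403486
```

```bash
python3 - <<'E'
from h import *
s=cv2.imread('pics/scene0.png')
cv2.imwrite('pics/c3.png',cv2.resize(s[125:285,230:340],None,fx=3.75,fy=3.75,interpolation=2)) 
ex=np.array([.9937,-.1124]);ey=np.array([.1124,.9937])
for n in('scene','top'):
    d=np.load(f'pics/{n}0.npy');P=cloud(n,d)[d>0]
    o=np.array([.6268,-.0159])
    X=(P[:,:2]-o)@ex;Y=(P[:,:2]-o)@ey
    print(n)
    for y0 in(-60,-45,-30,-15,0,15,30,45,60):
        r=[]
        for x0 in range(-165,60,10):
            m=(abs(X*1000-x0)<5)&(abs(Y*1000-y0)<6)
            r.append(f'{np.median(P[m,2])*1000:.0f}' if m.any() else '-')
        print(y0,' '.join(r))
    m=(np.hypot(X,Y)<.06)&(P[:,2]>.19);print('high',[(round(x*1e3),round(y*1e3),round(z*1e3)) for x,y,z in zip(X[m],Y[m],P[m,2])][::25])
E
```

```text
scene
-60 -1 -0 -1 -1 -2 -733 -0 -2 -740 -742 -622 -597 17 18 12 58 -322 -698 -700 -698 -698 -697 -700
-45 -1 -2 -4 -1 -0 1 -1 -736 -736 -740 -614 -562 18 35 19 18 10 2 55 -321 54 55 54
-30 -2 3 1 1 -0 1 1 -3 -740 -739 -617 -613 -609 -619 -701 -701 -698 -699 -705 -702 -697 57 -695
-15 -732 1 4 -1 2 1 0 -732 -738 -738 -739 -737 -734 51 57 59 57 59 60 -337 -741 55 116
0 1 1 0 2 0 0 2 -733 -1 -342 -735 -343 48 47 4 230 280 58 57 63 251 58 59
15 -3 1 2 2 1 2 1 -1 0 1 4 46 45 48 4 232 255 238 62 67 252 252 252
30 -1 3 -0 1 1 1 2 -1 -0 -365 3 -361 10 3 3 3 1 29 69 65 59 70 193
45 1 1 1 2 1 1 1 -368 0 -1 2 11 12 54 57 57 56 57 57 57 58 59 60
60 -1 -1 -1 -1 -1 -2 -1 -1 -2 1 8 18 20 38 49 39 52 43 42 49 42 50 36
high [(57, -18, 315), (27, 6, 315), (26, 7, 311), (7, 2, 316), (-11, 0, 321), (58, 12, 286), (46, 10, 289), (5, 19, 310), (-10, 7, 311), (-6, 15, 307), (1, 12, 294), (-8, 5, 292), (53, -4, 251), (-5, 11, 284), (-9, 4, 282), (51, 31, 254), (51, 28, 250), (51, 24, 247), (53, 23, 242), (46, 24, 244), (42, 24, 243), (52, 24, 235), (-6, -9, 255), (-7, -1, 255), (-12, 2, 257), (-14, 0, 255)
[... 522 characters left out ...]
 73 73 71 58 3 50 12 29 49 56 58 62 252 63 62 66 252 250 253
30 0 2 77 75 73 72 69 1 -0 2 9 13 5 53 58 58 65 63 59 55 55 65 260
45 1 2 2 70 69 4 34 1 0 0 12 14 13 54 58 56 57 57 57 57 57 55 56
60 -0 -0 -0 0 0 0 1 1 0 0 12 19 15 53 59 57 56 57 57 57 58 56 57
high [(54, 24, 303), (54, -1, 303), (48, 0, 305), (42, 2, 308), (54, 21, 255), (36, 1, 307), (55, -7, 249), (55, -12, 246), (52, -19, 251), (52, -26, 244), (52, 24, 208), (36, 13, 252), (14, 1, 317), (14, -7, 314), (33, -13, 254), (53, -24, 191), (2, 6, 317), (3, -7, 313), (23, -19, 248), (-5, 0, 314), (14, -11, 251), (-12, 8, 309), (-10, -9, 307), (-3, 13, 254), (-3, -7, 259), (-9, 3, 255), (-11, 15, 239), (-13, -9, 252), (-17, -7, 251)]
```

View pics/c3.png

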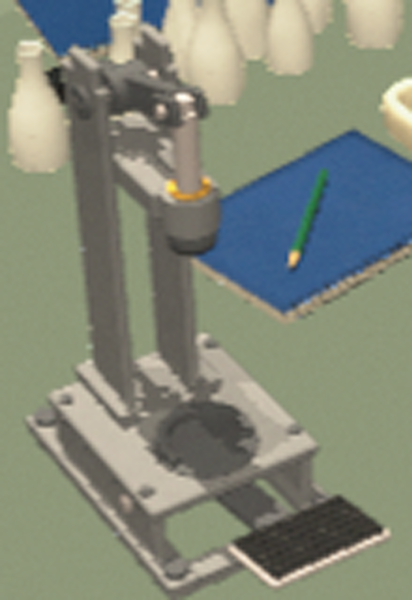

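The top view and the crop give the press geometry: nest disc around (205,440) in the crop, ram and bush directly above it, and a lever to the plate at (310,540). A downward tool can't get its body past the ram, so I need to know what the arm does at its reach limit. I'll test that in free air.

Request:
{"api": "move_arm", "payload": {
  "commands": [
    [0, 0, -5, 0],
    [0, 0, -10, 0],
    [0, 0, -15, 0],
    [0, 0, -20, 0],
    [0, 0, -25, 0],
    [0, 0, -30, 0],
    [0, 0, -35, 0],
    [0, 0, -40, 0],
    [0, 0, -45, 0],
    [0, 0, -50, 0]
  ],
  "fingers": 1,
  "newtons": 20
}}

```text
time: 1.1
ee_pos: [0.1656, -0.6277, 0.7165]
eef_rot: [-3.115, -0.404, -0.0]
force: [0.6, -1.2, 1.1]
gripper_width: 0.0953
finger_force: 0.0
```

Request:
{"api": "move_arm", "payload": {
  "commands": [
    [0, 0, -5, 0],
    [0, 0, -10, 0],
    [0, 0, -15, 0],
    [0, 0, -20, 0],
    [0, 0, -25, 0],
    [0, 0, -30, 0],
    [0, 0, -35, 0],
    [0, 0, -40, 0],
    [0, 0, -45, 0],
    [0, 0, -50, 0]
  ]
}}

```text
time: 2.1
ee_pos: [0.1373, -0.5206, 0.8559]
eef_rot: [3.096, 0.401, 0.004]
force: [0.9, 0.6, 0.4]
gripper_width: 0.095
finger_force: 0.0
```

```bash
python3 - <<'E'
from h import *
s=robot.state(); print(s['qpos'],s['ee_pos'],s['eef_rot'])
from scipy.spatial.transform import Rotation as R
print(R.from_rotvec(s['eef_rot']).as_matrix())
E
```

```text
[-1.41374151  0.46556727  0.02579947  0.0038656   2.63016744 -0.097326  ] [ 0.13726228 -0.52055601  0.85590077] [3.09570504 0.4012152  0.00383368]
[[ 9.66961001e-01  2.54875204e-01  5.00524696e-03]
 [ 2.54924311e-01 -9.66764144e-01 -1.95111797e-02]
 [-1.34022618e-04  2.01425090e-02 -9.99797110e-01]]
```

Request:
{"api": "move_arm", "payload": {
  "commands": [
    [0, 0, 3, 0],
    [0, 0, 6, 0],
    [0, 0, 10, 0],
    [0, 0, 15, 0],
    [0, 0, 20, 0],
    [0, 0, 20, 0],
    [0, 0, 20, 0],
    [0, 0, 20, 0],
    [0, 0, 20, 0],
    [0, 0, 20, 0]
  ]
}}

```text
time: 3.1
ee_pos: [0.1385, -0.5256, 0.6578]
eef_rot: [3.092, 0.401, 0.004]
force: [0.8, -0.7, 0.2]
gripper_width: 0.0952
finger_force: 0.0
```

```bash
python3 - <<'E'
from h import *
s=robot.state(); print(s['qpos'],s['ee_pos'],s['eef_rot'])
from scipy.spatial.transform import Rotation as R
print(R.from_rotvec(s['eef_rot']).as_matrix()[:,2])
E
```

```text
[-1.41289157 -0.03518111  1.07385291  0.00215298  2.07932821 -0.09881327] [ 0.13851921 -0.52557567  0.65776412] [3.09219745 0.40078846 0.00399792]
[ 0.00556657 -0.02300025 -0.99971996]
```

The commanded pose keeps the small tilt it picked up at the limit (0.02 rad). So pushing horizontally outward at full stretch should build up the tilt I need. First I'll turn the tool so that its closing line is tangential, and extend.

Request:
{"api": "move_arm", "payload": {
  "commands": [
    [0, 4, 0, 8.5],
    [0, 8, 0, 17],
    [0, 12, 0, 25.5],
    [0, 16, 0, 34],
    [0, 20, 0, 42.5],
    [0, 24, 0, 51],
    [0, 28, 0, 59.5],
    [0, 32, 0, 68],
    [0, 36, 0, 76.5],
    [0, 40, 0, 85]
  ]
}}

```text
time: 4.1
ee_pos: [0.2152, -0.8165, 0.6043]
eef_rot: [2.581, -1.724, 0.063]
force: [-0.4, 1.9, 1.3]
gripper_width: 0.0949
finger_force: 0.0
```

Request:
{"api": "move_arm", "payload": {
  "commands": [
    [5, 0, 0, 5],
    [10, 0, 0, 5],
    [15, 0, 0, 5],
    [20, 0, 0, 5],
    [25, 0, 0, 5],
    [30, 0, 0, 5],
    [35, 0, 0, 5],
    [40, 0, 0, 5],
    [45, 0, 0, 5],
    [50, 0, 0, 5]
  ]
}}

```text
time: 5.1
ee_pos: [0.2734, -0.8961, 0.4894]
eef_rot: [2.492, -1.814, 0.11]
force: [-0.7, 0.3, -0.7]
gripper_width: 0.0951
finger_force: 0.0
```

```bash
cat >> h.py <<'E'
from scipy.spatial.transform import Rotation as R
def st():
    s=robot.state(); M=R.from_rotvec(s['eef_rot']).as_matrix(); print('t',s['time'],'q',s['qpos'].round(3),'p',s['ee_pos'].round(4)); print(M.round(4).tolist()); return s,M
E
python3 -c "
from h import *
st()"
```

```text
t 5.1 q [-1.333e+00  9.660e-01  2.600e-02  2.000e-03  2.058e+00  1.498e+00] p [ 0.2734 -0.8961  0.4894]
[[0.3059, -0.9518, 0.0236], [-0.9477, -0.3068, -0.0882], [0.0912, 0.0046, -0.9958]]
```

Request:
{"api": "move_arm", "payload": {
  "commands": [
    [150, 0, 0, 0],
    [150, 0, 0, 0],
    [150, 0, 0, 0],
    [150, 0, 0, 0],
    [150, 0, 0, 0],
    [150, 0, 0, 0],
    [150, 0, 0, 0],
    [150, 0, 0, 0],
    [150, 0, 0, 0],
    [150, 0, 0, 0]
  ]
}}

```text
time: 6.1
ee_pos: [0.3023, -0.9727, 0.3521]
eef_rot: [2.473, -1.801, 0.153]
force: [-0.4, 0.7, 0.2]
gripper_width: 0.0951
finger_force: 0.0
```

```bash
python3 -c "
from h import *
st()"
```

```text
t 6.1 q [-1.323  1.112  0.026  0.003  1.876  1.508] p [ 0.3023 -0.9727  0.3521]
[[0.3049, -0.9518, 0.0342], [-0.9439, -0.3067, -0.1222], [0.1268, 0.005, -0.9919]]
```

```bash
cat > arm.py <<'E'
import numpy as np
from scipy.optimize import least_squares
D=np.array([[.1244,1.6515,1.3675,.6494,.2135],[.4656,.0258,2.6302,.5384,.8559],[-.0352,1.0739,2.0793,.5435,.6578],[.966,.026,2.058,.9369,.4894],[1.112,.026,1.876,1.0186,.3521]])
def fk(q,L):
    a=np.cumsum(q); return np.array([L[0]+L[2]*np.sin(a[0])+L[3]*np.sin(a[1])+L[4]*np.sin(a[2]),L[1]+L[2]*np.cos(a[0])+L[3]*np.cos(a[1])+L[4]*np.cos(a[2]),np.pi-a[2]])
L=least_squares(lambda L:np.concatenate([fk(d[:3],L)[:2]-d[3:] for d in D]),[0,.3,.4,.4,.2]).x
lo=np.array([-1.02,.03,.32]);hi=np.array([2.33,2.71,2.68])
def call(q,dr,dz,w,n=10):
    p0=fk(q,L);T=p0[:2]+[dr,dz]
    for i in range(n):
        p=fk(q,L);e=T-p[:2];s=min(1,.05/max(np.hypot(*e),1e-9));t=p[:2]+e*s
        f=lambda x:np.append(fk(x,L)[:2]-t,w*(fk(x,L)[2]-p0[2]))
        st=np.array([.18,.22,.22]);a=np.maximum(lo,q-st);b=np.minimum(hi,q+st)
        q=least_squares(f,np.clip(q,a+1e-6,b-1e-6),bounds=(a,b)).x
    return q
if __name__=='__main__':
    print(L.round(4),[ (fk(d[:3],L)[:2]-d[3:]).round(4) for d in D])
    q0=D[3,:3].copy();q0[1]=.031
    for w in(.1,.2,.3,.5,1):
        q=call(q0,1.5*.9958,1.5*.0912,w);print(w,q.round(3),fk(q,L).round(3),'want tilt .127, r 1.0186 z .352')
E
python3 arm.py
```

```text
[0.0148 0.1756 0.4628 0.6144 0.2877] [array([0.0239, 0.0085]), array([-0.0201, -0.0127]), array([-0.0087,  0.0044]), array([-0.0007, -0.0011]), array([0.0056, 0.0008])]
0.1 [1.144 0.03  0.99 ] [1.241 0.443 0.977] want tilt .127, r 1.0186 z .352
0.2 [1.111 0.03  1.58 ] [1.106 0.374 0.421] want tilt .127, r 1.0186 z .352
0.3 [1.116 0.03  1.759] [1.058 0.353 0.237] want tilt .127, r 1.0186 z .352
0.5 [1.12  0.03  1.851] [1.033 0.343 0.14 ] want tilt .127, r 1.0186 z .352
1 [1.123 0.03  1.889] [1.022 0.339 0.1  ] want tilt .127, r 1.0186 z .352
```

```bash
python3 - <<'E'
s=open('arm.py').read()
s=s.replace("a=np.cumsum(q); return np.array([L[0]+","a=np.cumsum(q); return np.array([L[0]+L[5]*np.cos(a[1])+").replace("L[1]+L[2]","L[1]-L[5]*np.sin(a[1])+L[2]").replace("[0,.3,.4,.4,.2]","[0,.3,.4,.4,.2,0]")
open('arm.py','w').write(s)
E
python3 arm.py; cat > srch.py <<'E'
from arm import *
import sys
rng=np.random.default_rng(0); w=.55; out=[]
for k in range(400):
    b=rng.choice([.05,.3,.6]); q1=rng.uniform(-1.,1.6); q2=rng.uniform(.03,2.6); q3=np.pi-b-q1-q2
    if not .32<q3<2.68: continue
    q=np.array([q1,q2,q3]);p=fk(q,L)
    if p[1]<.25 or p[0]<.15: continue
    th=rng.uniform(0,2*np.pi)
    qe=q
    h=[b]
    for c in range(3): qe=call(qe,1.5*np.cos(th),1.5*np.sin(th),w,6); h.append(fk(qe,L)[2])
    out.append((h[3]-h[0],q.round(2),p.round(2),round(th,2),qe.round(2),fk(qe,L).round(2),np.diff(h).round(3)))
out.sort(key=lambda o:-o[0])
for o in out[:12]: print(o)
E
python3 srch.py
```

```text
[0.0026 0.2145 0.4522 0.6129 0.2828 0.0431] [array([ 0.0001, -0.    ]), array([0.    , 0.0001]), array([-0.0002, -0.0002]), array([ 0.0002, -0.0001]), array([-0.0001,  0.0002])]
0.1 [1.139 0.03  0.992] [1.229 0.446 0.981] want tilt .127, r 1.0186 z .352
0.2 [1.102 0.03  1.59 ] [1.094 0.382 0.419] want tilt .127, r 1.0186 z .352
0.3 [1.105 0.03  1.77 ] [1.047 0.362 0.236] want tilt .127, r 1.0186 z .352
0.5 [1.109 0.03  1.863] [1.022 0.353 0.14 ] want tilt .127, r 1.0186 z .352
1 [1.111 0.03  1.9  ] [1.011 0.35  0.1  ] want tilt .127, r 1.0186 z .352
(np.float64(0.16353377040053357), array([-0.38,  0.73,  2.49]), array([0.17, 0.93, 0.3 ]), 2.36, array([-0.65,  0.65,  2.68]), array([-0.1 ,  0.94,  0.46]), array([0.05 , 0.056, 0.057]))
(np.float64(0.1570099116960389), array([-0.41,  0.96,  2.29]), array([0.26, 0.86, 0.3 ]), 2.62, array([-0.84,  0.84,  2.68]), array([-0.16,  0.88,  0.46]), array([0.038, 0.057, 0.061]))
(np.float64(0.15551663325725712), array([-0.52,  1.11,  2.25]), array([0.23, 0.82, 0.3 ]), 2.38, array([-0.65,  0.65,  2.68]), array([-0.1 ,  0.93,  0.46]), array([0.043, 
[... 925 characters left out ...]
230431146623), array([0.81, 0.53, 1.5 ]), array([1.02, 0.35, 0.3 ]), 6.11, array([1.42, 0.03, 1.27]), array([1.18, 0.06, 0.43]), array([0.042, 0.044, 0.043]))
(np.float64(0.1282641068672617), array([-0.03,  0.57,  2.3 ]), array([0.42, 0.9 , 0.3 ]), 2.57, array([-0.68,  0.71,  2.68]), array([-0.1 ,  0.92,  0.43]), array([0.024, 0.047, 0.057]))
(np.float64(0.12663266306738363), array([0.11, 1.05, 1.38]), array([0.79, 0.64, 0.6 ]), 1.27, array([0.45, 0.03, 1.94]), array([0.71, 0.94, 0.73]), array([0.04 , 0.043, 0.043]))
(np.float64(0.12221148117741336), array([0.33, 0.91, 1.85]), array([0.76, 0.52, 0.05]), 6.25, array([1.21, 0.03, 1.73]), array([1.07, 0.25, 0.17]), array([0.036, 0.042, 0.044]))
```

```bash
cat > a3.py <<'E'
from arm import L,lo,hi
import numpy as np
from scipy.optimize import least_squares
from scipy.spatial.transform import Rotation as R
LO=np.array([-2.61,-1.02,.03,-1.35,.32,-2.91]);HI=np.array([2.61,2.33,2.71,4.49,2.68,2.91])
def rx(a,t):
    return R.from_euler(a,t).as_matrix()
def FK(q,s4=1):
    B=rx('z',q[0]);A=B@rx('y',q[1]);p=B@[L[0],0,L[1]]+A@[0,0,L[2]]
    C=A@rx('y',q[2]);p=p+C@[L[5],0,L[3]]
    E=C@rx('z',s4*q[3])@rx('y',q[4]);p=p+E@[0,0,L[4]]
    return p,E@rx('z',q[5]+O6)
O6=0.
qa=np.array([-1.333,.966,.026,.002,2.058,1.498]);Ma=np.array([[.3059,-.9518,.0236],[-.9477,-.3068,-.0882],[.0912,.0046,-.9958]])
dM=FK(qa)[1].T@Ma;O6=np.arctan2(dM[1,0],dM[0,0])
V=.7*np.array([2.57,2.57,3.14,3.14,3.14,3.14])*.1
def call3(q,rows,w=.55,s4=1):
    p0,M0=FK(q,s4)
    for r in rows:
        tp=p0+M0@np.array(r[:3])/100;tM=M0@rx('z',np.radians(r[3]))
        p,M=FK(q,s4);e=tp-p;e=e*min(1,.05/max(np.linalg.norm(e),1e-9))
        rv=R.from_matrix(tM@M.T).as_rotvec();rv=rv*min(1,.15/max(np.linalg.norm(rv),1e-9))
        P=p+e;N=R.from_rotvec(rv).as_matrix()@M
        f=lambda x:np.append(FK(x,s4)[0]-P,w*R.from_matrix(N@FK(x,s4)[1].T).as_rotvec())
        a=np.maximum(LO,q-V);b=np.minimum(HI,q+V)
        q=least_squares(f,np.clip(q,a+1e-7,b-1e-7),bounds=(a,b)).x
    return q
def ik(p,M,q0,s4=1,w=.5):
    f=lambda x:np.append(FK(x,s4)[0]-p,w*R.from_matrix(M@FK(x,s4)[1].T).as_rotvec())
    r=least_squares(f,np.clip(q0,LO+1e-6,HI-1e-6),bounds=(LO,HI));return r.x,np.abs(r.fun).max()
if __name__=='__main__':
    print(O6,FK(qa)[0])
    for r,z in((.45,.3),(.4,.45),(.5,.45),(.6,.4),(.35,.3)):
        az=-1.6;q0=np.array([az,-.2,2.,0,1.,2.9])
        q,e=ik(np.array([r*np.cos(az),r*np.sin(az),z]),rx('z',az)@rx('y',np.pi)@rx('z',2.9+O6),q0)
        for T in(60,120,170):
          for s4 in(1,-1):
            qq=call3(q,[[0,0,0,T]]*10,s4=s4);p,M=FK(qq,s4)
            print(r,z,T,s4,round(e,3),'q',q.round(2)[[1,2,4]],'->',qq.round(2),'z',M[:,2].round(2),'p',p.round(2))
E
python3 a3.py
```

```text
1.5704121582523074 [ 0.22122761 -0.91060021  0.48929888]
0.45 0.3 60 1 0.0 q [-0.37  1.96  1.55] -> [-2.16 -0.48  2.1   0.26  1.52  2.91] z [ 0.21 -0.15 -0.97] p [-0.17 -0.38  0.27]
0.45 0.3 60 -1 0.0 q [-0.37  1.96  1.55] -> [-2.16 -0.48  2.1  -0.26  1.52  2.91] z [ 0.21 -0.15 -0.97] p [-0.17 -0.38  0.27]
0.45 0.3 120 1 0.0 q [-0.37  1.96  1.55] -> [-2.21 -0.49  2.15  0.44  1.48  2.91] z [ 0.33 -0.26 -0.91] p [-0.14 -0.39  0.26]
0.45 0.3 120 -1 0.0 q [-0.37  1.96  1.55] -> [-2.21 -0.49  2.15 -0.44  1.48  2.91] z [ 0.33 -0.26 -0.91] p [-0.14 -0.39  0.26]
0.45 0.3 170 1 0.0 q [-0.37  1.96  1.55] -> [-2.22 -0.49  2.18  0.52  1.46  2.91] z [ 0.38 -0.31 -0.87] p [-0.13 -0.4   0.25]
0.45 0.3 170 -1 0.0 q [-0.37  1.96  1.55] -> [-2.22 -0.49  2.18 -0.52  1.46  2.91] z [ 0.38 -0.31 -0.87] p [-0.13 -0.4   0.25]
0.4 0.45 60 1 0.0 q [-0.47  1.78  1.83] -> [-2.3  -0.62  1.91  0.16  1.85  2.91] z [ 0.11 -0.1  -0.99] p [-0.19 -0.28  0.43]
0.4 0.45 60 -1 0.0 q [-0.47  1.78  1.83] -> [-2.3  -0.62  1.91 -0.16  1.85  2.91] z [ 0.11 -0.1  -0.99] p [-0.19 -0.28  0.43]
0.4 0.45 120 1 0.0 q [-0.47  1.78  
[... 2035 characters left out ...]
 2.26  0.18  1.71  2.91] z [ 0.13 -0.12 -0.98] p [-0.17 -0.23  0.28]
0.35 0.3 60 -1 0.0 q [-0.63  2.13  1.65] -> [-2.38 -0.81  2.26 -0.18  1.71  2.91] z [ 0.13 -0.12 -0.98] p [-0.17 -0.23  0.28]
0.35 0.3 120 1 0.0 q [-0.63  2.13  1.65] -> [-2.47 -0.82  2.3   0.36  1.7   2.91] z [ 0.26 -0.25 -0.94] p [-0.15 -0.25  0.27]
0.35 0.3 120 -1 0.0 q [-0.63  2.13  1.65] -> [-2.47 -0.82  2.3  -0.36  1.7   2.91] z [ 0.26 -0.25 -0.94] p [-0.15 -0.25  0.27]
0.35 0.3 170 1 0.0 q [-0.63  2.13  1.65] -> [-2.49 -0.82  2.32  0.43  1.7   2.91] z [ 0.3  -0.29 -0.91] p [-0.14 -0.26  0.27]
0.35 0.3 170 -1 0.0 q [-0.63  2.13  1.65] -> [-2.49 -0.82  2.32 -0.43  1.7   2.91] z [ 0.3  -0.29 -0.91] p [-0.14 -0.26  0.27]
```

```bash
sed -i "s/p=B@\[L\[0\],0,L\[1\]\]/p=B@[L[0],.0544,L[1]]/" a3.py; cat > s3.py <<'E'
from a3 import *
qc=np.array([-1.323,1.112,.031,.003,1.876,1.508]);p,M=FK(qc);print(p,M[:,2])
for az in(-1.2,-.9,-.6):
  for r,z in((.5,.35),(.6,.35),(.7,.4),(.75,.25)):
    t=np.array([r*np.cos(az),r*np.sin(az),z]);d=M.T@(t-p)*100
    q=call3(qc,[list(d*min(1,(i+1)/9))+[80*(i+1)/10] for i in range(10)])
    h=[]
    for k in range(3):
        q=call3(q,[[0,0,0,170]]*10);P,N=FK(q);h.append((round(np.arccos(-N[2,2]),2),round(np.degrees(np.arctan2(N[1,2],N[0,2]))),P.round(2).tolist(),q.round(2)[[0,3,4]].tolist()))
    print(az,r,z,d.round(0),h)
E
python3 s3.py
```

```text
[ 0.30324547 -0.97352118  0.34924692] [ 0.03276634 -0.1178471  -0.99249102]
-1.2 0.5 0.35 [-52.  -4.  -6.] [(np.float64(0.67), -29, [0.12, -0.55, 0.3], [-1.76, 0.66, 1.28]), (np.float64(1.26), -38, [0.1, -0.56, 0.22], [-1.98, 1.42, 1.21]), (np.float64(1.68), -58, [0.14, -0.55, 0.12], [-1.76, 2.38, 1.36])]
-1.2 0.6 0.35 [-42.  -5.  -5.] [(np.float64(0.68), -28, [0.14, -0.56, 0.3], [-1.72, 0.68, 1.26]), (np.float64(1.28), -38, [0.13, -0.58, 0.23], [-1.91, 1.47, 1.16]), (np.float64(1.68), -62, [0.18, -0.57, 0.15], [-1.6, 2.59, 1.2])]
-1.2 0.7 0.4 [-31.  -5.  -9.] [(np.float64(0.66), -27, [0.18, -0.66, 0.36], [-1.62, 0.63, 1.26]), (np.float64(1.3), -38, [0.18, -0.66, 0.31], [-1.76, 1.49, 1.03]), (np.float64(1.65), -68, [0.21, -0.66, 0.29], [-1.44, 2.75, 0.75])]
-1.2 0.75 0.25 [-28.  -5.   7.] [(np.float64(0.77), -30, [0.24, -0.7, 0.22], [-1.55, 0.81, 0.95]), (np.float64(1.29), -52, [0.25, -0.7, 0.18], [-1.52, 1.99, 0.66]), (np.float64(1.26), -78, [0.26, -0.69, 0.19], [-1.24, 3.5, 0.32])]
-0.9 0.5 0.35 [-55. -19.  -7.] [(np.float64(0.71), -22, [0.2, -0.55, 0.3], [-1.63, 0.71, 1.25]), (np.
[... 1042 characters left out ...]
.85])]
-0.6 0.6 0.35 [-54. -38.  -7.] [(np.float64(0.75), -15, [0.32, -0.58, 0.31], [-1.43, 0.75, 1.17]), (np.float64(1.37), -30, [0.32, -0.59, 0.26], [-1.51, 1.69, 0.97]), (np.float64(1.56), -62, [0.35, -0.57, 0.25], [-1.12, 3.07, 0.63])]
-0.6 0.7 0.4 [-46. -44. -11.] [(np.float64(0.72), -12, [0.37, -0.61, 0.35], [-1.34, 0.69, 1.21]), (np.float64(1.35), -26, [0.37, -0.61, 0.3], [-1.43, 1.62, 0.94]), (np.float64(1.58), -57, [0.4, -0.6, 0.29], [-1.1, 2.97, 0.6])]
-0.6 0.75 0.25 [-44. -47.   4.] [(np.float64(0.81), -14, [0.42, -0.63, 0.24], [-1.29, 0.86, 0.98]), (np.float64(1.33), -36, [0.44, -0.62, 0.21], [-1.25, 2.02, 0.68]), (np.float64(1.29), -62, [0.45, -0.61, 0.21], [-0.97, 3.52, 0.32])]
```

Request:
{"api": "move_arm", "payload": {
  "commands": [
    [-3.5, -3.5, -1, 8],
    [-7, -7, -2, 16],
    [-10.5, -10.5, -3, 24],
    [-14, -14, -4, 32],
    [-17.5, -17.5, -5, 40],
    [-21, -21, -6, 48],
    [-24, -24, -7, 56],
    [-28, -28, -8, 64],
    [-31, -31, -8, 72],
    [-34, -34, -8, 80]
  ]
}}

```text
time: 7.1
ee_pos: [0.4168, -0.6219, 0.3885]
eef_rot: [-1.106, 2.868, -0.195]
force: [-0.5, -0.8, 0.2]
gripper_width: 0.0953
finger_force: 0.0
```

Request:
{"api": "move_arm", "payload": {
  "commands": [
    [0, 0, 0, 170],
    [0, 0, 0, 170],
    [0, 0, 0, 170],
    [0, 0, 0, 170],
    [0, 0, 0, 170],
    [0, 0, 0, 170],
    [0, 0, 0, 170],
    [0, 0, 0, 170],
    [0, 0, 0, 170],
    [0, 0, 0, 170]
  ]
}}

```text
time: 8.1
ee_pos: [0.3305, -0.639, 0.3281]
eef_rot: [-0.297, 2.482, -0.327]
force: [-0.1, 0.0, -0.0]
gripper_width: 0.095
finger_force: 0.0
```

```bash
python3 -c "
from h import *
s,M=st()
import a3
for s4 in(1,-1): print(a3.FK(s['qpos'],s4))"
```

```text
t 8.1 q [-1.402  0.013  1.683  0.649  1.206  2.908] p [ 0.3305 -0.639   0.3281]
[[-0.7883, -0.1351, 0.6003], [-0.2858, 0.9444, -0.1628], [-0.5449, -0.2999, -0.7831]]
(array([ 0.3260268 , -0.63958226,  0.32596488]), array([[-0.78827016, -0.13538691,  0.6002504 ],
       [-0.28614503,  0.9442551 , -0.16279841],
       [-0.54474873, -0.30008779, -0.78306841]]))
(array([ 0.01136359, -0.69318203,  0.32596488]), array([[-0.66495011, -0.54330856, -0.51250088],
       [-0.41415352,  0.8392438 , -0.35234459],
       [ 0.62154502, -0.02203753, -0.78306841]]))
```

```bash
python3 - <<'E'
from a3 import *
qc=np.array([-1.402,.013,1.683,.649,1.206,2.908])
p,M=FK(qc)
for T in(30,50,70,90):
  for d in([0,0,0],[.15,.05,.05],[.3,.1,.0]):
    dd=M.T@np.array(d)*100
    q=call3(qc,[list(dd*(i+1)/10)+[T] for i in range(10)]);P,N=FK(q)
    print(T,d,dd.round(),round(np.degrees(np.arccos(-N[2,2]))),round(np.degrees(np.arctan2(N[1,2],N[0,2]))),P.round(2),q.round(2))
E
```

```text
30 [0, 0, 0] [0. 0. 0.] 49 -16 [ 0.27 -0.64  0.25] [-1.55  0.02  1.86  0.91  1.15  2.91]
30 [0.15, 0.05, 0.05] [-16.   1.   4.] 51 -16 [ 0.35 -0.61  0.22] [-1.42  0.03  1.93  0.99  1.01  2.91]
30 [0.3, 0.1, 0.0] [-27.   5.  16.] 51 -16 [ 0.45 -0.58  0.15] [-1.24  0.12  1.97  1.1   0.79  2.91]
50 [0, 0, 0] [0. 0. 0.] 58 -20 [ 0.29 -0.64  0.25] [-1.55  0.01  1.94  1.12  1.08  2.91]
50 [0.15, 0.05, 0.05] [-16.   1.   4.] 60 -20 [ 0.39 -0.61  0.22] [-1.37  0.02  2.    1.24  0.89  2.91]
50 [0.3, 0.1, 0.0] [-27.   5.  16.] 59 -21 [ 0.5  -0.56  0.16] [-1.14  0.11  2.02  1.41  0.65  2.91]
70 [0, 0, 0] [0. 0. 0.] 64 -23 [ 0.31 -0.64  0.25] [-1.54 -0.    1.99  1.27  1.02  2.91]
70 [0.15, 0.05, 0.05] [-16.   1.   4.] 66 -24 [ 0.42 -0.6   0.23] [-1.32  0.    2.04  1.42  0.81  2.91]
70 [0.3, 0.1, 0.0] [-27.   5.  16.] 64 -26 [ 0.54 -0.56  0.18] [-1.07  0.09  2.04  1.62  0.55  2.91]
90 [0, 0, 0] [0. 0. 0.] 68 -25 [ 0.31 -0.64  0.26] [-1.53 -0.02  2.02  1.38  0.99  2.91]
90 [0.15, 0.05, 0.05] [-16.   1.   4.] 70 -26 [ 0.44 -0.6   0.25] [-1.28 -0.01  2.06  1.55  0.76  2.91]
90 [0.3, 0.1, 0.0] [-27.   5.  16.] 67 -28 [ 0.56 -0.55  0.2 ] [-1.02  0.07  2.04  1.75  0.49  2.91]
```

Request:
{"api": "move_arm", "payload": {
  "commands": [
    [-1, 0, -1, 10],
    [-2, -1, -2, 20],
    [-3, -1, -3, 30],
    [-4, -2, -4, 40],
    [-5, -3, -5, 40],
    [-5, -3, -6, 40],
    [-5, -3, -7, 40],
    [-5, -3, -8, 40],
    [-5, -3, -8, 40],
    [-5, -3, -8, 40]
  ]
}}

```text
time: 9.1
ee_pos: [0.217, -0.6349, 0.255]
eef_rot: [0.225, 2.253, -0.213]
force: [0.7, -0.9, 0.1]
gripper_width: 0.0953
finger_force: 0.0
```

```bash
cat > plan.py <<'E'
from a3 import *
def frame(z,sgn=1):
    z=z/np.linalg.norm(z);y=np.cross([0,0,1],z)*sgn;y/=np.linalg.norm(y);return np.stack([np.cross(y,z),y,z],1)
PX=np.array([.9937,-.1124,0])
N0=np.array([.6268,-.0159,.0585])
E
python3 - <<'E'
from h import *
s,M=st()
from plan import *
z=M[:,2];q=s['qpos']
print('tilt',np.degrees(np.arccos(-z[2])),np.degrees(np.arctan2(z[1],z[0])))
for sg in(1,-1):
    F=frame(z,sg);a=np.degrees(np.arctan2((M.T@F)[1,0],(M.T@F)[0,0]));print('turn',sg,a)
    for nm,g in dict(work=[.578,.2695,.075],pre=[.45,.3,.15],nest=N0+[0,0,.075],front=N0+[-.1,.03,.1],tread=N0+[-.127,.014,.0],traynear=[.465,-.305,.08],cur=s['ee_pos']).items():
        p=np.array(g)+.019*z
        best=min((ik(p,F,q0) for q0 in([0,.3,1.6,0,.8,1.5],[0,.3,1.6,0,.8,-1.5],q)),key=lambda r:r[1]);print(sg,nm,best[0].round(2),round(best[1],4))
E
```

```text
t 9.1 q [-1.664 -0.004  1.9    0.945  1.211  2.908] p [ 0.217  -0.6349  0.255 ]
[[-0.6305, 0.2329, 0.7404], [0.09, 0.9694, -0.2283], [-0.7709, -0.0773, -0.6322]]
tilt 50.78766262312505 -17.139498904966345
turn 1 5.727092468750082
1 work [ 0.6   0.12  2.14 -1.28  0.69  0.3 ] 0.0
1 pre [ 0.83 -0.16  2.26 -1.07  0.92  0.2 ] 0.0
1 nest [ 0.01 -0.16  2.27 -0.97  0.32 -0.42] 0.0103
1 front [ 0.06 -0.48  2.47 -0.77  0.4  -0.61] 0.0
1 tread [ 0.07 -0.34  2.57 -1.35  0.32  0.01] 0.0111
1 traynear [-0.89 -0.2   2.46  1.42  0.46  2.91] 0.0075
1 cur [-1.65  0.03  1.92  1.    1.18  2.91] 0.0204
turn -1 -174.27290753124993
-1 work [ 0.6   0.12  2.14 -1.28  0.69 -2.84] 0.0
-1 pre [ 0.84 -0.15  2.26 -1.09  0.93 -2.91] 0.0058
-1 nest [ 0.01 -0.16  2.27 -0.97  0.32  2.72] 0.0103
-1 front [ 0.06 -0.48  2.47 -0.77  0.4   2.54] 0.0
-1 tread [ 0.05 -0.4   2.57 -1.13  0.32  2.91] 0.0168
-1 traynear [-0.89 -0.23  2.45  1.33  0.46 -0.13] 0.0
-1 cur [-1.63  0.01  1.9   0.95  1.17 -0.12] 0.0
```

```bash
python3 - <<'E'
from plan import *
pts=dict(work=[.578,.2695,.07],nest=N0+[0,0,.067],front=N0+[-.1,.0,.09],tread=N0+[-.127,.014,.0],traynear=[.465,-.305,.08],trayfar=[.50,-.31,.08])
for b in(36,40,44,48):
  for az in(-17,-8,0):
    be,a=np.radians([b,az]);z=np.array([np.sin(be)*np.cos(a),np.sin(be)*np.sin(a),-np.cos(be)])
    r=[]
    for nm,g in pts.items():
        p=np.array(g)+.019*z
        x,e=min((ik(p,frame(z,1),q0) for q0 in([0,.3,1.6,0,.8,.1],[0,.3,1.6,-.5,.8,0],[0,.3,1.6,.5,.8,.5],[-.8,.3,1.6,1.,.6,1.5])),key=lambda r:r[1]);r.append(f'{nm}:{e*1000:.0f} {x[3:].round(2)}')
    print(b,az,*r)
E
```

```text
36 -17 work:0 [-0.77  0.67 -0.2 ] nest:0 [-0.31  0.49 -1.1 ] front:0 [-0.24  0.59 -1.18] tread:0 [-0.4   0.41 -0.98] traynear:0 [ 0.62  0.53 -2.56] trayfar:0 [ 0.6  0.5 -2.5]
36 -8 work:0 [-0.72  0.56 -0.4 ] nest:0 [-0.05  0.46 -1.5 ] front:0 [-0.01  0.57 -1.56] tread:0 [-0.06  0.37 -1.48] traynear:0 [ 0.72  0.63 -2.81] trayfar:0 [ 0.71  0.6  -2.76]
36 0 work:0 [-0.62  0.47 -0.63] nest:0 [ 0.19  0.47 -1.87] front:0 [ 0.2   0.59 -1.89] tread:0 [ 0.26  0.39 -1.94] traynear:10 [ 0.71  0.73 -2.91] trayfar:5 [ 0.74  0.69 -2.91]
40 -17 work:0 [-0.91  0.66 -0.06] nest:0 [-0.41  0.41 -0.99] front:0 [-0.31  0.52 -1.11] tread:0 [-0.55  0.34 -0.83] traynear:0 [ 0.78  0.49 -2.72] trayfar:0 [ 0.76  0.45 -2.67]
40 -8 work:0 [-0.88  0.53 -0.23] nest:0 [-0.07  0.37 -1.48] front:0 [-0.01  0.49 -1.55] tread:7 [-0.09  0.32 -1.46] traynear:5 [ 0.83  0.61 -2.91] trayfar:1 [ 0.86  0.57 -2.91]
40 0 work:0 [-0.8   0.42 -0.44] nest:0 [ 0.27  0.38 -1.94] front:0 [ 0.26  0.51 -1.95] tread:1 [ 0.37  0.32 -2.05] traynear:25 [ 0.76  0.71 -2.91] trayfar:21 [ 0.78  0.68 -2.91]
44 -17 work:0 [-1.05  0.66  0.08] nest
[... 321 characters left out ...]
44 0 work:0 [-1.02  0.39 -0.22] nest:4 [ 0.38  0.32 -2.05] front:0 [ 0.34  0.44 -2.03] tread:12 [ 0.55  0.32 -2.25] traynear:16 [1.11 0.73 2.91] trayfar:20 [1.15 0.68 2.91]
48 -17 work:0 [-1.19  0.67  0.22] nest:7 [-0.79  0.32 -0.6 ] front:0 [-0.55  0.37 -0.88] tread:10 [-1.12  0.32 -0.23] traynear:15 [ 1.    0.44 -2.91] trayfar:14 [ 1.03  0.4  -2.91]
48 -8 work:0 [-1.25  0.52  0.13] nest:30 [-0.15  0.32 -1.39] front:0 [-0.02  0.32 -1.54] tread:35 [-0.15  0.32 -1.39] traynear:10 [1.26 0.62 2.91] trayfar:12 [1.3  0.57 2.91]
48 0 work:0 [-1.28  0.38  0.03] nest:16 [ 0.57  0.32 -2.26] front:0 [ 0.45  0.37 -2.14] tread:15 [ 0.85  0.32 -2.59] traynear:0 [1.14 0.75 2.91] trayfar:3 [1.18 0.7  2.91]
```

```bash
cat > s4.py <<'E'
from plan import *
import itertools
qc=np.array([-1.664,-.004,1.9,.945,1.211,2.908])
def go(q,tgt,turn,n=10):
    p,M=FK(q);d=M.T@(np.array(tgt)-p)*100;m=max(1,int(np.ceil(np.linalg.norm(d)/4.8)))
    rows=[list(d*min(1,(i+1)/m))+[turn*(i+1)/n] for i in range(n)]
    return call3(q,rows),d.round(1)
def rep(q):
    P,N=FK(q);return 'tilt %.0f az %.0f'%(np.degrees(np.arccos(-N[2,2])),np.degrees(np.arctan2(N[1,2],N[0,2]))),P.round(3),q.round(2)
if __name__=='__main__':
  q1,d=go(qc,[.42,-.25,.25],-86);print(d,rep(q1))
  for t in ([.38,.15,.2],[.33,.15,.15],[.3,.2,.12]):
    q2,d=go(q1,t,-86);print(d,rep(q2))
    q=q2
    for t3 in([.1,.1,.0],[.2,.2,-.2],[.0,.2,.2],[.3,.2,-.3]):
        q3,d=go(q2,t3,-86);q4,d4=go(q3,t3,-86);print('   ',t3,d,rep(q3),d4,rep(q4))
E
python3 s4.py
```

```text
[-9.6 42.2  6.8] ('tilt 51 az -17', array([ 0.42, -0.25,  0.25]), array([-0.92, -0.83,  2.48,  0.66,  0.83,  2.21]))
[-37.4  12.7  -8.9] ('tilt 51 az -17', array([0.38 , 0.147, 0.202]), array([ 0.69, -0.84,  2.56, -0.85,  1.02,  2.91]))
    [0.1, 0.1, 0.0] [-31.2  13.9  -6.9] ('tilt 52 az -19', array([ 0.08 ,  0.145, -0.004]), array([ 1.9 , -0.33,  2.71, -0.68,  1.46,  2.67])) [-3.4  2.8  2.4] ('tilt 54 az -21', array([ 0.079,  0.133, -0.009]), array([ 1.91, -0.29,  2.71, -0.67,  1.47,  1.23]))
    [0.2, 0.2, -0.2] [-42.9   1.9  11. ] ('tilt 50 az -18', array([ 0.217,  0.201, -0.144]), array([ 1.33,  0.33,  2.56, -1.3 ,  0.91,  2.91])) [-1.  -5.3  2.4] ('tilt 50 az -18', array([ 0.198,  0.201, -0.199]), array([ 1.4 ,  0.56,  2.48, -1.35,  0.89,  1.6 ]))
    [0.0, 0.2, 0.2] [-23.9   7.  -29.2] ('tilt 51 az -17', array([-0. ,  0.2,  0.2]), array([ 2.08, -0.58,  2.43, -0.61,  1.93,  2.46])) [0. 0. 0.] ('tilt 51 az -17', array([-0. ,  0.2,  0.2]), array([ 2.08, -0.58,  2.43, -0.61,  1.93,  0.96]))
    [0.3, 0.2, -0.3] [-44.7  -0.9  24.7] ('tilt 50 az -21', array([ 0.268,  0.224, -0.14 ])
[... 1784 characters left out ...]
7,  0.198, -0.142]), array([ 1.32,  0.32,  2.56, -1.3 ,  0.91,  2.91])) [-0.9 -5.4  2.5] ('tilt 50 az -18', array([ 0.199,  0.201, -0.199]), array([ 1.39,  0.56,  2.48, -1.35,  0.88,  1.61]))
    [0.0, 0.2, 0.2] [-20.2   2.5 -32.5] ('tilt 50 az -17', array([-0. ,  0.2,  0.2]), array([ 2.07, -0.58,  2.43, -0.61,  1.93,  2.47])) [0. 0. 0.] ('tilt 50 az -17', array([-0. ,  0.2,  0.2]), array([ 2.07, -0.58,  2.43, -0.61,  1.93,  0.97]))
    [0.3, 0.2, -0.3] [-40.8  -5.4  21.4] ('tilt 50 az -20', array([ 0.258,  0.218, -0.146]), array([ 1.2 ,  0.36,  2.5 , -1.35,  0.9 ,  2.87])) [-1.1 -8.8 13.5] ('tilt 50 az -28', array([ 0.255,  0.24 , -0.279]), array([ 1.23,  0.84,  2.22, -1.35,  0.9 ,  1.64]))
```

```bash
cat > s5.py <<'E'
from s4 import *
q1,d1=go(qc,[.42,-.25,.25],-86)
for t2 in([.42,.02,.14],[.42,.05,.09]):
  q2,d2=go(q1,t2,-86)
  for t3 in([.47,.08,.05],[.40,.08,.03],[.42,.05,.0],[.55,.1,.0]):
    q3,d3=go(q2,t3,-86);q4,d4=go(q3,t3,-86);print(t2,t3,d2,rep(q2),'\n   ',d3,rep(q3),'\n   ',d4,rep(q4))
E
python3 s5.py
```

```text
[0.42, 0.02, 0.14] [0.47, 0.08, 0.05] [-26.2  12.8   0.8] ('tilt 51 az -17', array([0.425, 0.022, 0.143]), array([ 0.15, -0.96,  2.71, -0.59,  0.65,  2.4 ])) 
    [-5.8 -6.6  7.8] ('tilt 51 az -17', array([0.47, 0.08, 0.05]), array([ 0.32, -0.39,  2.61, -1.29,  0.49,  1.8 ])) 
    [-0.  0. -0.] ('tilt 51 az -17', array([0.47, 0.08, 0.05]), array([ 0.32, -0.39,  2.61, -1.29,  0.49,  0.3 ]))
[0.42, 0.02, 0.14] [0.4, 0.08, 0.03] [-26.2  12.8   0.8] ('tilt 51 az -17', array([0.425, 0.022, 0.143]), array([ 0.15, -0.96,  2.71, -0.59,  0.65,  2.4 ])) 
    [-11.5  -4.3   4. ] ('tilt 50 az -18', array([0.411, 0.089, 0.03 ]), array([ 0.44, -0.5 ,  2.71, -1.25,  0.59,  1.84])) 
    [-1.2 -0.4 -0.6] ('tilt 50 az -19', array([0.409, 0.087, 0.03 ]), array([ 0.44, -0.5 ,  2.71, -1.23,  0.6 ,  0.33]))
[0.42, 0.02, 0.14] [0.42, 0.05, 0.0] [-26.2  12.8   0.8] ('tilt 51 az -17', array([0.425, 0.022, 0.143]), array([ 0.15, -0.96,  2.71, -0.59,  0.65,  2.4 ])) 
    [-12.  -2.   8.] ('tilt 49 az -18', array([0.429, 0.057, 0.011]), array([ 0.29, -0.44,  2.71, -1.35,  0.46,  1.87])) 
    [-1.  -1.1  0.2] ('
[... 1395 characters left out ...]
92]), array([ 0.28, -0.75,  2.71, -0.9 ,  0.58,  2.82])) 
    [-7.5  1.   5.4] ('tilt 49 az -18', array([0.428, 0.056, 0.01 ]), array([ 0.29, -0.44,  2.71, -1.35,  0.46,  1.87])) 
    [-1.  -1.   0.2] ('tilt 49 az -19', array([0.426, 0.054, 0.005]), array([ 0.29, -0.42,  2.71, -1.35,  0.46,  0.37]))
[0.42, 0.05, 0.09] [0.55, 0.1, 0.0] [-29.2  17.1   3.3] ('tilt 50 az -18', array([0.428, 0.055, 0.092]), array([ 0.28, -0.75,  2.71, -0.9 ,  0.58,  2.82])) 
    [-0.9 -8.  13.8] ('tilt 47 az -19', array([0.547, 0.103, 0.023]), array([ 0.31, -0.08,  2.4 , -1.35,  0.46,  1.93])) 
    [-0.4 -1.4  1.8] ('tilt 46 az -19', array([0.549, 0.102, 0.01 ]), array([ 0.3 , -0.04,  2.39, -1.35,  0.45,  0.45]))
```

```bash
cat > s6.py <<'E'
from s4 import *
q1,d1=go(qc,[.5,-.25,.22],-86);print(d1,rep(q1))
for t2,t3 in(([.57,-.17,.06],[.57,-.17,.06]),([.56,-.17,.05],[.5,-.16,.03]),([.52,-.16,.05],[.42,-.14,.02]),([.60,-.18,.05],[.63,-.18,-.0]),([.47,-.14,.05],[.42,-.14,.02])):
    q2,d2=go(q1,t2,-86);q3,d3=go(q2,t3,-86);q4,d4=go(q3,t3,-86)
    print(t2,t3,d2,rep(q2),'\n   ',d3,rep(q3),'\n   ',d4,rep(q4))
E
python3 s6.py
```

```text
[-12.3  44.3  14.6] ('tilt 51 az -17', array([ 0.474, -0.285,  0.223]), array([-0.85, -0.58,  2.39,  0.74,  0.65,  2.12]))
[0.57, -0.17, 0.06] [0.57, -0.17, 0.06] [-14.1   8.5  14.8] ('tilt 50 az -10', array([ 0.554, -0.192,  0.067]), array([-0.58, -0.2 ,  2.43,  1.35,  0.32,  0.17])) 
    [-0.3 -2.4  1.4] ('tilt 51 az -8', array([ 0.565, -0.178,  0.062]), array([-0.55, -0.17,  2.42,  1.42,  0.32, -1.36])) 
    [ 0.8 -0.2  0.4] ('tilt 51 az -7', array([ 0.568, -0.173,  0.061]), array([-0.54, -0.16,  2.42,  1.43,  0.32, -2.87]))
[0.56, -0.17, 0.05] [0.5, -0.16, 0.03] [-13.8   9.9  14.7] ('tilt 51 az -10', array([ 0.545, -0.191,  0.056]), array([-0.59, -0.2 ,  2.46,  1.44,  0.32,  0.08])) 
    [-5.5 -1.2 -2.2] ('tilt 51 az -10', array([ 0.499, -0.161,  0.03 ]), array([-0.59, -0.29,  2.58,  1.55,  0.32, -1.55])) 
    [ 0.1 -0.   0. ] ('tilt 50 az -10', array([ 0.498, -0.159,  0.037]), array([-0.59, -0.32,  2.58,  1.42,  0.32, -2.91]))
[0.52, -0.16, 0.05] [0.42, -0.14, 0.02] [-13.7  12.5  11.5] ('tilt 51 az -12', array([ 0.503, -0.179,  0.058]), array([-0.61, -0.34,  2.56,  1.32,  0.32, 
[... 380 characters left out ...]
6, -0.08,  2.36,  1.48,  0.32,  0.06])) 
    [-2.3 -2.3  6.6] ('tilt 51 az -7', array([ 0.627, -0.184, -0.004]), array([-0.49,  0.13,  2.29,  2.03,  0.32, -1.91])) 
    [ 0.6  0.2 -0.1] ('tilt 49 az -4', array([ 0.628, -0.187,  0.024]), array([-0.51,  0.07,  2.27,  1.55,  0.32, -2.91]))
[0.47, -0.14, 0.05] [0.42, -0.14, 0.02] [-14.2  15.9   7.3] ('tilt 50 az -15', array([ 0.453, -0.149,  0.063]), array([-0.58, -0.61,  2.7 ,  0.89,  0.32,  0.58])) 
    [-5.5  0.4  0.2] ('tilt 49 az -13', array([ 0.442, -0.156,  0.022]), array([-0.64, -0.48,  2.71,  1.25,  0.32, -1.31])) 
    [ 0.7 -1.9 -1.8] ('tilt 48 az -13', array([ 0.441, -0.15 ,  0.02 ]), array([-0.63, -0.49,  2.71,  1.18,  0.32, -2.73]))
```

```bash
cat > s7.py <<'E'
from s4 import *
q1,d1=go(qc,[.42,-.25,.25],-86)
def roll(q): return 'roll %.0f'%np.degrees(np.arcsin(FK(q)[1][2,1]))
for t2 in([.42,.1,.22],[.45,.2,.25]):
 q2,d2=go(q1,t2,-86);print(d2,rep(q2),roll(q2))
 for t3 in([.42,.25,.2],[.40,.35,.25],[.3,.4,.25],[.2,.4,.25]):
  for T in(0,40,80):
   q3,d3=go(q2,t3,T);print('   ',t3,T,d3,rep(q3),roll(q3))
E
python3 s7.py
```

```text
[-33.7   7.9  -6.1] ('tilt 51 az -17', array([0.42, 0.1 , 0.22]), array([ 0.46, -0.87,  2.55, -0.75,  0.89,  2.68])) roll -2
    [0.42, 0.25, 0.2] 0 [ -4.9 -14.1  -2.2] ('tilt 48 az -14', array([0.429, 0.215, 0.225]), array([ 0.71, -0.57,  2.37, -0.82,  0.97,  2.91])) roll -1
    [0.42, 0.25, 0.2] 40 [ -4.9 -14.1  -2.2] ('tilt 49 az -11', array([0.423, 0.063, 0.24 ]), array([ 0.22, -1.02,  2.56, -0.42,  0.83,  2.91])) roll -32
    [0.42, 0.25, 0.2] 80 [ -4.9 -14.1  -2.2] ('tilt 49 az 1', array([0.441, 0.065, 0.214]), array([ 0.03, -1.02,  2.6 , -0.02,  0.7 ,  2.91])) roll -47
    [0.4, 0.35, 0.25] 0 [ -4.5 -23.1  -9.1] ('tilt 47 az -14', array([0.433, 0.283, 0.3  ]), array([ 0.83, -0.46,  2.17, -0.8 ,  1.12,  2.91])) roll -0
    [0.4, 0.35, 0.25] 40 [ -4.5 -23.1  -9.1] ('tilt 49 az -11', array([0.425, 0.074, 0.303]), array([ 0.26, -0.99,  2.45, -0.42,  0.93,  2.91])) roll -32
    [0.4, 0.35, 0.25] 80 [ -4.5 -23.1  -9.1] ('tilt 49 az 1', array([0.44 , 0.072, 0.271]), array([ 0.06, -1.02,  2.51, -0.04,  0.8 ,  2.91])) roll -46
    [0.3, 0.4, 0.25] 0 [-11.5 -24.7 -17.6] ('tilt 48 az -15
[... 2095 characters left out ...]
11', array([0.408, 0.079, 0.319]), array([ 0.3 , -1.02,  2.43, -0.43,  1.01,  2.91])) roll -30
    [0.3, 0.4, 0.25] 80 [-13.9 -15.3 -15.6] ('tilt 46 az 3', array([0.424, 0.1  , 0.288]), array([ 0.15, -1.02,  2.47, -0.08,  0.89,  2.91])) roll -43
    [0.2, 0.4, 0.25] 0 [-19.9 -12.2 -23. ] ('tilt 48 az -14', array([0.318, 0.227, 0.325]), array([ 1.  , -0.79,  2.32, -0.8 ,  1.36,  2.91])) roll -1
    [0.2, 0.4, 0.25] 40 [-19.9 -12.2 -23. ] ('tilt 47 az -12', array([0.405, 0.077, 0.327]), array([ 0.3 , -1.02,  2.41, -0.43,  1.03,  2.91])) roll -30
    [0.2, 0.4, 0.25] 80 [-19.9 -12.2 -23. ] ('tilt 45 az 2', array([0.419, 0.089, 0.295]), array([ 0.13, -1.02,  2.45, -0.09,  0.94,  2.91])) roll -41
```

```bash
cat > s8.py <<'E'
from s4 import *
def roll(q): return 'roll %.0f'%np.degrees(np.arcsin(FK(q)[1][2,1])),'y',FK(q)[1][:,1].round(2)
q=qc
for k in range(3): q,d=go(q,[.25,-.62,.3],-86)
print(d,rep(q))
for t in([.25,-.62,.3],[.4,-.5,.3],[.42,-.35,.3]):
 qa,d=go(q,t,-86);print(t,d,rep(qa),roll(qa))
 for T in(-20,-40,-60):
  for t2 in (t,[.45,-.2,.3]):
   qb,d2=go(qa,t2,T);print('    ',T,t2,d2,rep(qb),roll(qb))
E
python3 s8.py
```

```text
[-0.  0.  0.] ('tilt 51 az -17', array([ 0.25, -0.62,  0.3 ]), array([-1.6 , -0.07,  1.88,  0.92,  1.21, -1.48]))
[0.25, -0.62, 0.3] [-0. -0.  0.] ('tilt 50 az -17', array([ 0.258, -0.619,  0.31 ]), array([-1.57, -0.08,  1.87,  0.89,  1.21, -2.91])) ('roll 9', 'y', array([0.42, 0.9 , 0.15]))
     -20 [0.25, -0.62, 0.3] [ 1.2 -0.6  0.1] ('tilt 44 az -21', array([ 0.305, -0.607,  0.348]), array([-1.44, -0.13,  1.81,  0.72,  1.15, -2.91])) ('roll -3', 'y', array([ 0.32,  0.95, -0.04]))
     -20 [0.45, -0.2, 0.3] [ 6.3 45.4  5.1] ('tilt 50 az -17', array([ 0.45, -0.2 ,  0.3 ]), array([-0.7 , -0.86,  2.4 ,  0.42,  0.82, -2.28])) ('roll -6', 'y', array([ 0.21,  0.97, -0.11]))
     -40 [0.25, -0.62, 0.3] [ 1.2 -0.6  0.1] ('tilt 39 az -29', array([ 0.325, -0.597,  0.347]), array([-1.35, -0.16,  1.82,  0.56,  1.07, -2.91])) ('roll -12', 'y', array([ 0.24,  0.95, -0.2 ]))
     -40 [0.45, -0.2, 0.3] [ 6.3 45.4  5.1] ('tilt 50 az -17', array([ 0.45, -0.2 ,  0.3 ]), array([-0.7 , -0.86,  2.4 ,  0.42,  0.82, -2.63])) ('roll -21', 'y', array([-0.03,  0.93, -0.36]))
     -60 [0.25, -0.62, 0.3] [ 1.2
[... 2313 characters left out ...]
41, -0.322,  0.314]), array([-0.95, -0.64,  2.27,  0.58,  0.85, -2.91])) ('roll -22', 'y', array([ 0.  ,  0.93, -0.38]))
     -40 [0.45, -0.2, 0.3] [ 3.7 14.8 -1.2] ('tilt 51 az -17', array([ 0.45, -0.2 ,  0.3 ]), array([-0.71, -0.87,  2.42,  0.45,  0.8 , -2.67])) ('roll -22', 'y', array([-0.04,  0.92, -0.38]))
     -60 [0.42, -0.35, 0.3] [ 0. -0.  0.] ('tilt 48 az -27', array([ 0.46 , -0.295,  0.315]), array([-0.79, -0.67,  2.27,  0.34,  0.76, -2.91])) ('roll -34', 'y', array([-0.16,  0.81, -0.57]))
     -60 [0.45, -0.2, 0.3] [ 3.7 14.8 -1.2] ('tilt 50 az -19', array([ 0.455, -0.189,  0.302]), array([-0.65, -0.87,  2.41,  0.36,  0.78, -2.91])) ('roll -36', 'y', array([-0.26,  0.77, -0.59]))
```

Request:
{"api": "move_arm", "payload": {
  "commands": [
    [0, 0, -1, -8.5],
    [0, 0, -2, -17],
    [0, -1, -3, -25.5],
    [0, -1, -4, -34],
    [0, -1, -5, -42.5],
    [0, -2, -6, -51],
    [1, -2, -7, -59.5],
    [2, -2, -8, -68],
    [2, -2, -8, -76.5],
    [2, -2, -8, -85]
  ]
}}

```text
time: 10.1
ee_pos: [0.1406, -0.6344, 0.2918]
eef_rot: [-1.478, 1.963, -0.945]
force: [-0.2, -0.5, 0.5]
gripper_width: 0.095
finger_force: 0.0
```

Request:
{"api": "move_arm", "payload": {
  "commands": [
    [0, 0, 0, -8.5],
    [0, 0, 0, -17],
    [0, 0, 0, -25.5],
    [0, 0, 0, -34],
    [0, 0, 0, -42.5],
    [0, 0, 0, -51],
    [0, 0, 0, -59.5],
    [0, 0, 0, -68],
    [0, 0, 0, -76.5],
    [0, 0, 0, -85]
  ]
}}

```text
time: 11.1
ee_pos: [0.1412, -0.6343, 0.2918]
eef_rot: [2.706, -0.502, 1.298]
force: [0.2, -0.2, 0.5]
gripper_width: 0.0952
finger_force: 0.0
```

Request:
{"api": "move_arm", "payload": {
  "commands": [
    [0, 0, 0, -8.5],
    [0, 0, 0, -17],
    [0, 0, 0, -25.5],
    [0, 0, 0, -34],
    [0, 0, 0, -42.5],
    [0, 0, 0, -51],
    [0, 0, 0, -59.5],
    [0, 0, 0, -68],
    [0, 0, 0, -76.5],
    [0, 0, 0, -85]
  ]
}}

```text
time: 12.1
ee_pos: [0.1412, -0.6343, 0.2918]
eef_rot: [2.009, 1.256, 0.737]
force: [-0.3, -0.1, 0.1]
gripper_width: 0.0948
finger_force: 0.0
```

```bash
python3 - <<'E'
from h import *
s,M=st()
import s4
from s4 import *
q=s['qpos'];print(rep(q))
for T in(-86,):
  a,d=go(q,s['ee_pos'],T);print(d,rep(a))
  for T2 in(-15,-25,-35):
    b,_=go(a,FK(a)[0],T2);print(T2,rep(b))
for T in(-95,-105,-115):
  a=call3(q,[[0,0,0,T]]*10);print(T,rep(a))
E
```

```text
t 12.1 q [-1.796 -0.025  1.856  0.914  1.352 -1.575] p [ 0.1412 -0.6343  0.2918]
[[0.3839, 0.5513, 0.7407], [0.9155, -0.3316, -0.2277], [0.1201, 0.7656, -0.632]]
('tilt 51 az -17', array([ 0.135, -0.635,  0.288]), array([-1.8 , -0.02,  1.86,  0.91,  1.35, -1.57]))
[0.3 0.6 0.3] ('tilt 48 az -17', array([ 0.162, -0.636,  0.317]), array([-1.73, -0.05,  1.82,  0.86,  1.34, -2.91]))
-15 ('tilt 44 az -19', array([ 0.203, -0.636,  0.355]), array([-1.63, -0.08,  1.76,  0.76,  1.31, -2.91]))
-25 ('tilt 41 az -21', array([ 0.231, -0.631,  0.372]), array([-1.57, -0.11,  1.74,  0.7 ,  1.28, -2.91]))
-35 ('tilt 39 az -24', array([ 0.242, -0.627,  0.373]), array([-1.52, -0.12,  1.74,  0.63,  1.25, -2.91]))
-95 ('tilt 48 az -17', array([ 0.157, -0.637,  0.314]), array([-1.74, -0.05,  1.82,  0.86,  1.34, -2.91]))
-105 ('tilt 48 az -17', array([ 0.156, -0.637,  0.314]), array([-1.74, -0.05,  1.82,  0.86,  1.34, -2.91]))
-115 ('tilt 48 az -17', array([ 0.156, -0.637,  0.314]), array([-1.74, -0.05,  1.82,  0.86,  1.34, -2.91]))
```

Request:
{"api": "move_arm", "payload": {
  "commands": [
    [0, 0, 0, -8.5],
    [0, 0, 0, -17],
    [0, 0, 0, -25.5],
    [0, 0, 0, -34],
    [0, 0, 0, -42.5],
    [0, 0, 0, -51],
    [0, 0, 0, -59.5],
    [0, 0, 0, -68],
    [0, 0, 0, -77],
    [0, 0, 0, -86]
  ]
}}

```text
time: 13.1
ee_pos: [0.1617, -0.6355, 0.312]
eef_rot: [0.69, 2.193, 0.007]
force: [0.7, 1.0, -1.9]
gripper_width: 0.0951
finger_force: 0.0
```

Request:
{"api": "move_arm", "payload": {
  "commands": [
    [0, 0, 0, -25],
    [0, 0, 0, -25],
    [0, 0, 0, -25],
    [0, 0, 0, -25],
    [0, 0, 0, -25],
    [0, 0, 0, -25],
    [0, 0, 0, -25],
    [0, 0, 0, -25],
    [0, 0, 0, -25],
    [0, 0, 0, -25]
  ]
}}

```text
time: 14.1
ee_pos: [0.2875, -0.6172, 0.4214]
eef_rot: [0.321, 2.35, -0.2]
force: [0.2, 0.4, -0.1]
gripper_width: 0.095
finger_force: 0.0
```

```bash
cat >> plan.py <<'E'
WORK=np.array([.578,.2695,0])
def to(M,p,g,F,grasp=True):
    # g: desired grasp point; returns tool shift (cm) for TCP, turn (deg) to reach frame F
    t=np.array(g)+(.019*M[:,2] if grasp else 0);D=M.T@F
    return (M.T@(t-p)*100).round(2),round(np.degrees(np.arctan2(D[1,0],D[0,0])),1)
E
python3 - <<'E'
from h import *
s,M=st()
from plan import *
z=M[:,2];F=frame(z,1);q=s['qpos'];p=s['ee_pos']
b=np.arccos(-z[2]);print('tilt',np.degrees(b),np.degrees(np.arctan2(z[1],z[0])))
for nm,g in dict(work=WORK+[0,0,.067],pre=[.42,.2,.2],nest=N0+[0,0,.067],front=N0+[-.1,.02,.1],tread=N0+[-.127,.014,-.01],tray=[.465,-.305,.075]).items():
    t=np.array(g)+.019*z
    x,e=min((ik(t,F,q0) for q0 in([0,.3,1.6,0,.8,.1],[0,.3,1.6,-.5,.8,0],[-.8,.3,1.6,1.,.6,-2.5],q)),key=lambda r:r[1]);print(nm,x.round(2),round(e,4),to(M,p,g,F))
E
```

```text
t 14.1 q [-1.497 -0.132  1.702  0.735  1.283 -2.908] p [ 0.2875 -0.6172  0.4214]
[[-0.6924, 0.2873, 0.6618], [0.1716, 0.9565, -0.2358], [-0.7008, -0.0497, -0.7116]]
tilt 44.63160854984384 -19.608671645284275
work [ 0.58  0.13  2.1  -1.07  0.69  0.14] 0.0 (array([19.94, 94.92, 25.44]), np.float64(4.1))
pre [ 0.67 -0.51  2.38 -0.81  0.97 -0.19] 0.0 (array([20.36, 83.08,  7.16]), np.float64(4.1))
nest [-0.02 -0.12  2.23 -0.69  0.36 -0.68] 0.0 (array([ 7.56, 68.74, 31.24]), np.float64(4.1))
front [ 0.03 -0.45  2.42 -0.57  0.5  -0.79] 0.0 (array([12.52, 67.61, 21.8 ]), np.float64(4.1))
tread [ 0.03 -0.3   2.53 -1.    0.32 -0.32] 0.0028 (array([21.99, 66.81, 27.98]), np.float64(4.1))
tray [-0.84 -0.22  2.42  1.    0.41 -2.9 ] 0.0 (array([17.34, 36.68, 30.94]), np.float64(4.1))
```

Request:
{"api": "move_arm", "payload": {
  "commands": [
    [1, 4.7, 0.6, 4],
    [2, 9.4, 1.2, 4],
    [3, 14.1, 1.8, 4],
    [4, 18.8, 2.4, 4],
    [5, 23.5, 3, 4],
    [6, 28.2, 3.6, 4],
    [7, 32.9, 4.2, 4],
    [8, 37.6, 4.8, 4],
    [9, 42.3, 5.4, 4],
    [10, 47, 6, 4]
  ]
}}

```text
time: 15.1
ee_pos: [0.401, -0.1709, 0.2841]
eef_rot: [0.409, 2.342, -0.163]
force: [1.4, -0.6, 0.2]
gripper_width: 0.0952
finger_force: 0.0
```

```bash
python3 - <<'E'
from h import *
s,M=st()
from plan import *
z=M[:,2];F=frame(z,1);p=s['ee_pos']
print(to(M,p,WORK+[0,0,.07],F))
E
```

```text
t 15.1 q [-0.687 -1.025  2.468  0.287  0.977 -1.984] p [ 0.401  -0.1709  0.2841]
[[-0.6751, 0.338, 0.6557], [0.2438, 0.9412, -0.2341], [-0.6963, 0.0018, -0.7178]]
(array([13.7 , 47.39, 18.56]), np.float64(-0.2))
```

Request:
{"api": "move_arm", "payload": {
  "commands": [
    [0.5, 4, 2.5, 0],
    [1.5, 8.5, 4.5, 0],
    [3, 13, 5.5, 0],
    [4.5, 17.5, 6, 0],
    [6, 22.2, 6.5, 0],
    [7.5, 27, 6.5, 0],
    [9, 31.6, 6.5, 0],
    [10.5, 36.2, 6.5, 0],
    [12, 41, 6.5, 0],
    [13.7, 45.5, 6.5, 0]
  ]
}}

```text
time: 16.1
ee_pos: [0.5015, 0.2514, 0.1503]
eef_rot: [0.404, 2.341, -0.162]
force: [1.7, -0.8, 0.5]
gripper_width: 0.0952
finger_force: 0.0
```

```bash
python3 - <<'E'
from h import *
s,M=st()
from plan import *
z=M[:,2];F=frame(z,1);p=s['ee_pos']
print(to(M,p,WORK+[0,0,.07],F))
pic,d=snap('top','top1')
b=pic[200:310,130:260,::-1];cv2.imwrite('pics/c4.png',cv2.resize(b,None,fx=5,fy=5,interpolation=2))
E
```

```text
t 16.1 q [ 0.68  -0.203  2.227 -0.887  0.873 -0.039] p [0.5015 0.2514 0.1503]
[[-0.6749, 0.3344, 0.6577], [0.2409, 0.9424, -0.232], [-0.6975, 0.0018, -0.7166]]
(array([ 0.87,  4.25, 12.27]), np.float64(-0.2))
```

View pics/c4.png

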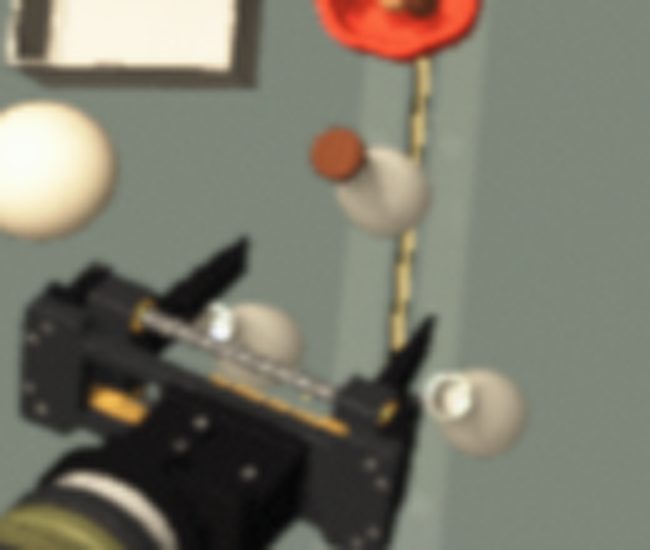

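The top view shows the fingertips at crop (247,240) and (433,318), with the work bottle's stopper at (338,155) ahead of them and both open bottles clear. I'll shift sideways and go in.

Request:
{"api": "move_arm", "payload": {
  "commands": [
    [0.3, 2, 0, 0],
    [0.6, 4.2, 0.5, 0],
    [0.9, 4.2, 3, 0],
    [0.9, 4.2, 5.5, 0],
    [0.9, 4.2, 8, 0],
    [0.9, 4.2, 10, 0],
    [0.9, 4.2, 11.5, 0],
    [0.9, 4.2, 12.3, 0],
    [0.9, 4.2, 12.3, 0],
    [0.9, 4.2, 12.3, 0]
  ]
}}

```text
time: 17.15
ee_pos: [0.5905, 0.2617, 0.0565]
eef_rot: [0.405, 2.341, -0.163]
force: [-0.5, -0.5, 0.3]
gripper_width: 0.0951
finger_force: 0.0
```

```bash
python3 - <<'E'
from h import *
s,M=st()
from plan import *
z=M[:,2];F=frame(z,1);p=s['ee_pos']
print(to(M,p,WORK+[0,0,.07],F))
pic,d=snap('top','top2');pic2,d2=snap('scene','sc2')
b=pic[190:310,130:250,::-1];c=pic2[230:390,130:290,::-1]
cv2.imwrite('pics/c5.png',np.hstack([cv2.resize(b,(400,400),interpolation=2),cv2.resize(c,(400,400),interpolation=2)]))
E
```

```text
t 17.15 q [ 0.588  0.119  2.106 -1.057  0.696  0.132] p [0.5905 0.2617 0.0565]
[[-0.6749, 0.3356, 0.6572], [0.2415, 0.942, -0.2331], [-0.6973, 0.0014, -0.7168]]
(array([ 0.09,  0.32, -0.08]), np.float64(-0.1))
```

View pics/c5.png

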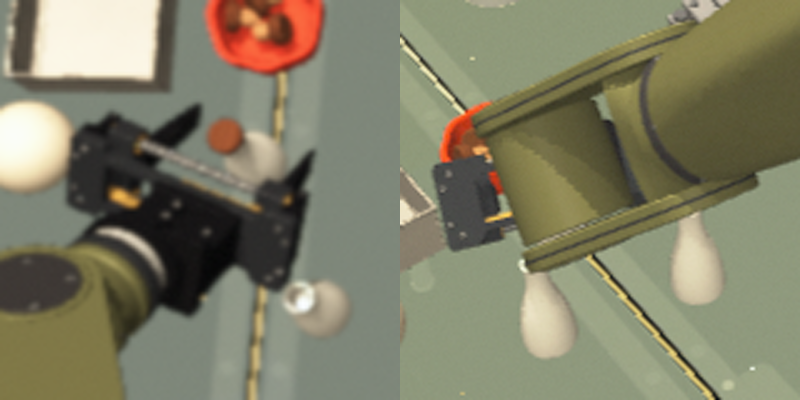

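Both open bottles still stand (scene crop (548,320) and (697,270)) and the work bottle's neck is between the fingers. Closing now.

Request:
{"api": "move_arm", "payload": {
  "commands": [
    [0, 0.2, 0, 0],
    [0, 0.2, 0, 0],
    [0, 0.2, 0, 0],
    [0, 0.2, 0, 0],
    [0, 0.2, 0, 0],
    [0, 0.2, 0, 0],
    [0, 0.2, 0, 0],
    [0, 0.2, 0, 0],
    [-0.3, 0.2, -0.3, 0],
    [-0.7, 0.2, -0.7, 0]
  ],
  "fingers": -1,
  "newtons": 20
}}

```text
time: 18.25
ee_pos: [0.5911, 0.2631, 0.0658]
eef_rot: [0.405, 2.342, -0.164]
force: [0.7, 0.0, -0.2]
gripper_width: 0.0203
finger_force: 0.1
```

```bash
python3 - <<'E'
from h import *
s,M=st()
from plan import *
z=M[:,2];F=frame(z,1);p=s['ee_pos']
print(s['force'])
for f in(N0+[0,0,.09]-.15*PX, N0+[0,0,.08]-.0*PX): print(to(M,p,f,F))
E
```

```text
t 18.25 q [ 0.589  0.105  2.1   -1.036  0.707  0.106] p [0.5911 0.2631 0.0658]
[[-0.6757, 0.3356, 0.6563], [0.2409, 0.942, -0.2337], [-0.6967, 0.0002, -0.7173]]
[ 0.71881827  0.01787565 -0.22496872]
(array([ -4.42, -28.5 ,  -5.34]), np.float64(-0.0))
(array([-14.2 , -25.08,   5.55]), np.float64(-0.0))
```

Request:
{"api": "move_arm", "payload": {
  "commands": [
    [0, 0, 0, 0],
    [0, 0, 0, 0],
    [-0.7, 0, -0.7, 0],
    [-1.5, 0, -1.5, 0],
    [-2.5, 0, -2.5, 0],
    [-3.5, 0, -3.5, 0],
    [-4.5, 0, -4.5, 0],
    [-5.5, 0, -5.5, 0],
    [-6.5, 0, -6.5, 0],
    [-7, 0, -7, 0]
  ]
}}

```text
time: 19.25
ee_pos: [0.5933, 0.2632, 0.1677]
eef_rot: [0.406, 2.339, -0.161]
force: [0.2, 0.7, -1.5]
gripper_width: 0.02
finger_force: 20.0
```

```bash
python3 - <<'E'
from h import *
s,M=st()
from plan import *
z=M[:,2];F=frame(z,1);p=s['ee_pos']
print(s['force'],s['finger_force'],s['gripper_width'])
pic,d=snap('top','top3')
P=cloud('top',d);ok=d>0;Q=P[ok];c=pic[ok]
g=p-.019*z
m=(np.hypot(*(Q[:,:2]-g[:2]).T)<.03)&(Q[:,2]>g[2]+.03)&(c[:,0].astype(int)>c[:,2].astype(int)+40)
print('grasp',g,'stopper',Q[m].mean(0) if m.any() else None,Q[m].max(0) if m.any() else None,m.sum())
b=pic[170:310,130:270,::-1];cv2.imwrite('pics/c6.png',cv2.resize(b,(560,560),interpolation=2))
E
```

```text
t 19.25 q [ 0.587 -0.045  2.053 -0.871  0.818 -0.124] p [0.5933 0.2632 0.1677]
[[-0.6734, 0.3355, 0.6587], [0.2423, 0.942, -0.2322], [-0.6984, 0.0032, -0.7157]]
[ 0.2435485   0.69042124 -1.51654644] 19.994089901447296 0.020012115204414007
grasp [0.58075395 0.26760079 0.18125083] stopper [0.57915998 0.2666185  0.22128645] [0.5916812  0.28490942 0.26067429] 107
```

View pics/c6.png

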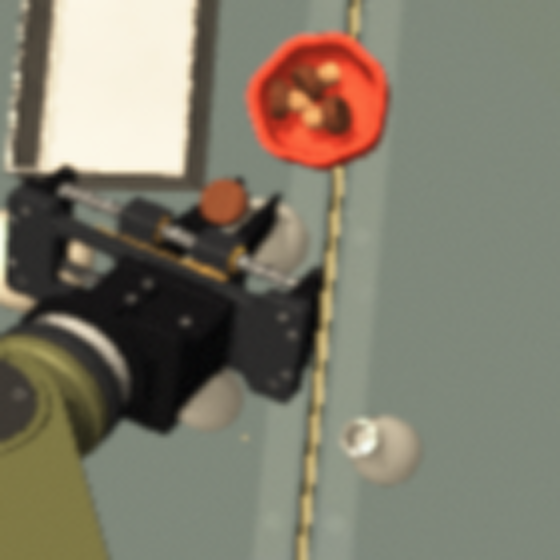

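The picture shows the stopper at crop (223,202) carried between the fingers, with both open bottles still standing. Now I'll refine the nest position from both cameras.

```bash
python3 - <<'E'
from h import *
from plan import *
ex=PX[:2];ey=np.array([.1124,.9937])
d=np.load('pics/scene0.npy');P=cloud('scene',d)
for nm,(u,v) in dict(plate=(312,268),bed=(262,255),bed2=(300,245),disc=(284,243)).items(): print(nm,P[v,u].round(4))
Q=P[252:285,285:340].reshape(-1,3);Q=Q[(Q[:,2]>.062)&(Q[:,2]<.082)]
r=cv2.minAreaRect(Q[:,:2].astype(np.float32)*1000);print('plate scene',len(Q),r,cv2.boxPoints(r).round(1).tolist())
Q=P[200:290,230:330].reshape(-1,3);Q=Q[(Q[:,2]>.052)&(Q[:,2]<.0605)&(Q[:,0]<.8)]
r=cv2.minAreaRect(Q[:,:2].astype(np.float32)*1000);print('bed scene',len(Q),r,cv2.boxPoints(r).round(1).tolist())
# ram pad / bush in both: points near axis z .21-.255, fit circle r 18
from scipy.optimize import least_squares
for n in('scene','top'):
    dd=np.load(f'pics/{n}0.npy');A=cloud(n,dd)[dd>0]
    B=A[(np.hypot(A[:,0]-.627,A[:,1]+.016)<.035)&(A[:,2]>.228)&(A[:,2]<.25)]
    X=(B[:,:2]-N0[:2])@ex;B=B[X<.005]
    f=least_squares(lambda c:np.hypot(B[:,0]-c[0],B[:,1]-c[1])-.018,[.627,-.016],loss='soft_l1',f_scale=.001);print(n,'bush',len(B),f.x.round(4))
# dark disc in top picture: z .056-.062 dark pixels
pic=cv2.imread('pics/top0.png');dd=np.load('pics/top0.npy');A=cloud('top',dd)
g=pic.mean(2);m=(A[...,2]>.055)&(A[...,2]<.070)&(g<95)&(np.hypot(A[...,0]-.62,A[...,1]+.016)<.05)
B=A[m];Y=(B[:,:2]-N0[:2])@ey;X=(B[:,:2]-N0[:2])@ex;print('disc',m.sum(),X.min(),X.max(),Y.min(),Y.max())
# fence points z>.0635
m=(A[...,2]>.0630)&(A[...,2]<.072)&(np.hypot(A[...,0]-.627,A[...,1]+.016)<.04);B=A[m];print('fence',[((b[:2]-N0[:2])@np.stack([ex,ey]).T*1000).round().tolist() for b in B][:30])
E
```

```text
plate [0.4992 0.0028 0.0735]
bed [0.6296 0.0519 0.0524]
bed2 [ 0.5973 -0.0375  0.0559]
disc [ 0.6279 -0.0121  0.0563]
plate scene 579 ((500.35845947265625, 4.221168518066406), (83.00318145751953, 58.493988037109375), 83.46044921875) [[466.6000061035156, -33.70000076293945], [524.7000122070312, -40.29999923706055], [534.0999755859375, 42.099998474121094], [476.0, 48.79999923706055]]
bed scene 1483 ((635.0904541015625, -10.752105712890625), (124.81810760498047, 193.55413818359375), 83.4927749633789) [[531.9000244140625, -61.79999923706055], [724.2000122070312, -83.69999694824219], [738.2999877929688, 40.29999923706055], [546.0, 62.20000076293945]]
scene bush 121 [ 0.6275 -0.0123]
top bush 36 [ 0.6256 -0.0157]
disc 406 -0.041203943222367014 0.04029354140563099 -0.027600524738064458 0.031099232624283463
fence [[26.0, -2.0], [27.0, -5.0], [28.0, -7.0], [20.0, 21.0], [21.0, 19.0], [22.0, 16.0], [21.0, 13.0], [23.0, 11.0], [23.0, 8.0], [23.0, 5.0], [25.0, 0.0], [25.0, -3.0], [25.0, -5.0], [26.0, -8.0], [26.0, -10.0], [27.0, -13.0], [17.0, 23.0], [19.0, 21.0], [18.0, 18.0], [18.0, 15.0], [23.0, -8.0], [23.0, -11.0], [23.0, -14.0], [24.0, -16.0], [14.0, 26.0], [15.0, 23.0], [15.0, 20.0], [16.0, 18.0], [21.0, -14.0], [22.0, -17.0]]
```

```bash
sed -i 's/^N0=.*/N0=np.array([.6268,-.0141,.0585])/' plan.py; python3 - <<'E'
from h import *
s,M=st()
from plan import *
F=frame(M[:,2],1);p=s['ee_pos']
print(to(M,p,N0*[1,1,0]+[0,0,.165]-.11*PX,F))
E
```

```text
t 19.3 q [ 0.587 -0.045  2.053 -0.871  0.818 -0.124] p [0.5936 0.2634 0.1684]
[[-0.6728, 0.3354, 0.6595], [0.2425, 0.9421, -0.2317], [-0.699, 0.004, -0.7151]]
(array([ -1.07, -27.53,   3.27]), np.float64(-0.3))
```

Request:
{"api": "move_arm", "payload": {
  "commands": [
    [-0.1, -2, 0.2, 0],
    [-0.3, -5.5, 0.6, 0],
    [-0.5, -9.5, 1, 0],
    [-0.6, -13.5, 1.5, 0],
    [-0.8, -17.5, 2, 0],
    [-0.9, -21, 2.5, 0],
    [-1, -24, 2.9, 0],
    [-1, -26.3, 3.2, 0],
    [-1, -27.5, 3.3, 0],
    [-1, -27.5, 3.3, 0]
  ]
}}

```text
time: 20.3
ee_pos: [0.5277, -0.0081, 0.1471]
eef_rot: [0.409, 2.342, -0.165]
force: [0.3, -0.1, -1.5]
gripper_width: 0.0197
finger_force: 20.0
```

```bash
cat > meas.py <<'E'
from h import *
from plan import *
def meas(tag):
    s,M=st();z=M[:,2];g=s['ee_pos']-.019*z;print('g',g.round(4),'F',s['force'].round(1),'w',s['gripper_width'])
    for n in('top','scene'):
        pic,d=snap(n,n+tag);P=cloud(n,d);c=pic.astype(int)
        m=(d>0)&(c[...,0]>c[...,2]+40)&(c[...,0]>70)&(np.hypot(P[...,0]-g[0],P[...,1]-g[1])<.035)&(P[...,2]>g[2]+.025)
        Q=P[m]
        if len(Q)<10: print(n,'none');continue
        zt=np.percentile(Q[:,2],90);T=Q[Q[:,2]>zt-.004];v,u=np.nonzero(m);print(n,len(Q),'ztop',zt.round(4),'top',T.mean(0).round(4),((T.max(0)+T.min(0))/2).round(4),'px',u.mean().round(),v.mean().round())
    return s,M
E
python3 - <<'E'
from meas import *
s,M=meas('4')
F=frame(M[:,2],1)
print(to(M,s['ee_pos'],N0*[1,1,0]+[0,0,.142],F))
a=cv2.imread('pics/scene4.png')[110:300,210:400];b=cv2.imread('pics/top4.png')[150:300,250:400]
cv2.imwrite('pics/c7.png',np.hstack([cv2.resize(a,(400,400),interpolation=2),cv2.resize(b,(400,400),interpolation=2)]))
E
```

```text
t 20.3 q [ 0.021 -0.503  2.447 -0.524  0.522 -0.837] p [ 0.5277 -0.0081  0.1471]
[[-0.6753, 0.3387, 0.6552], [0.2432, 0.9409, -0.2357], [-0.6963, 0.0002, -0.7178]]
g [ 0.5152 -0.0036  0.1608] F [ 0.3 -0.1 -1.5] w 0.019715732155086197
top 113 ztop 0.2029 top [ 0.5119 -0.0029  0.2044] [0.5059 0.0011 0.2218] px 300.0 255.0
scene none
(array([-6.49,  2.79,  8.91]), np.float64(-0.0))
```

View pics/c7.png

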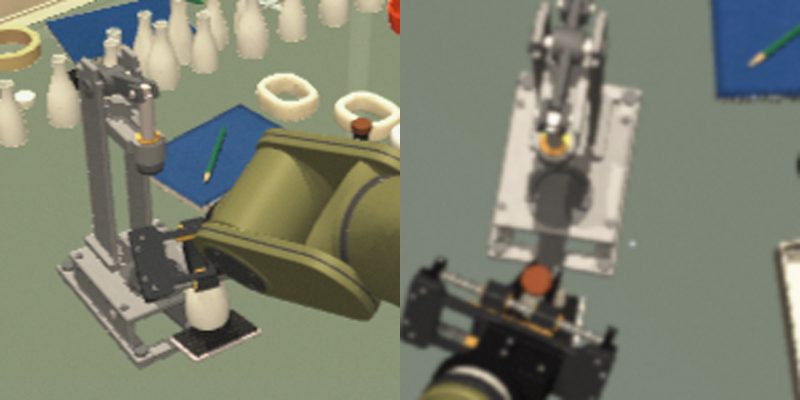

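The pictures show the bottle just in front of the press, over the rear of the foot plate (scene crop (208,310), stopper in the top crop (537,278)) and upright. I'll bring it in low through the horseshoe's opening.

Request:
{"api": "move_arm", "payload": {
  "commands": [
    [-0.9, 0.4, 1.45, 0],
    [-1.7, 0.8, 3.0, 0],
    [-2.3, 1.25, 4.75, 0],
    [-3.3, 1.65, 6.1, 0],
    [-4.5, 2.05, 7.2, 0],
    [-5.5, 2.4, 8.2, 0],
    [-6.15, 2.65, 8.85, 0],
    [-6.5, 2.75, 9.1, 0],
    [-6.5, 2.75, 9.1, 0],
    [-6.5, 2.75, 9.1, 0]
  ]
}}

```text
time: 21.4
ee_pos: [0.6412, -0.0171, 0.1278]
eef_rot: [0.405, 2.342, -0.163]
force: [-0.9, 0.1, -2.2]
gripper_width: 0.0204
finger_force: 20.0
```

```bash
python3 - <<'E'
from meas import *
s,M=meas('5')
a=cv2.imread('pics/scene5.png')[110:280,220:390];b=cv2.imread('pics/top5.png')[150:300,250:400]
cv2.imwrite('pics/c8.png',np.hstack([cv2.resize(a,(400,400),interpolation=2),cv2.resize(b,(400,400),interpolation=2)]))
E
```

```text
t 21.4 q [-0.006 -0.149  2.224 -0.636  0.396 -0.726] p [ 0.6412 -0.0171  0.1278]
[[-0.6756, 0.3353, 0.6565], [0.241, 0.9421, -0.2332], [-0.6967, 0.0006, -0.7173]]
g [ 0.6287 -0.0127  0.1414] F [-0.9  0.1 -2.2] w 0.02038876707901092
top 85 ztop 0.2715 top [ 0.619  -0.0172  0.2871] [ 0.6189 -0.0162  0.2889] px 307.0 205.0
scene 53 ztop 0.2576 top [ 0.6218 -0.0103  0.256 ] [ 0.623  -0.0128  0.2574] px 280.0 175.0
```

View pics/c8.png

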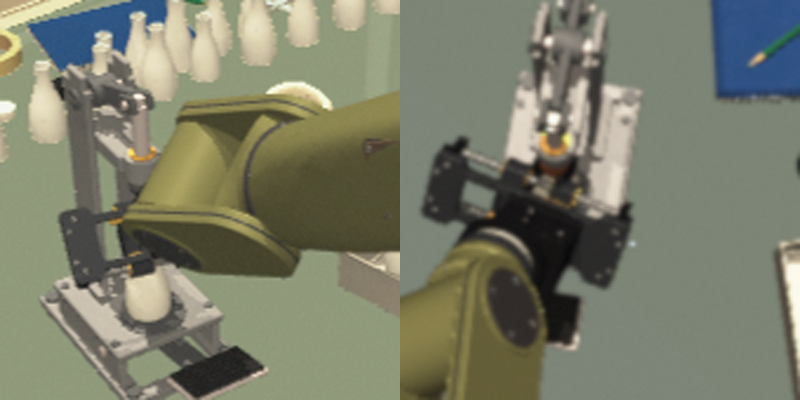

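The scene crop shows the bottle inside the horseshoe, foot at (150,315), with the arm clear of the ram. I'll check the belly centre against the nest with the same camera.

```bash
python3 - <<'E'
from h import *
from scipy.optimize import least_squares
d=np.load('pics/scene5.npy');P=cloud('scene',d);c=cv2.imread('pics/scene5.png').astype(int)
Q=P[212:252,262:305];C=c[212:252,262:305]
for z0,z1 in((.068,.08),(.08,.092),(.092,.104)):
    m=(Q[...,2]>z0)&(Q[...,2]<z1)&(C.mean(2)>130)&(np.hypot(Q[...,0]-.627,Q[...,1]+.012)<.03);B=Q[m]
    for r in(None,.0235):
        f=least_squares(lambda k:np.hypot(B[:,0]-k[0],B[:,1]-k[1])-(r or k[2]),[.627,-.012,.022],loss='soft_l1',f_scale=.001);print(z0,len(B),f.x.round(4))
# compare bottle profile on the table at start, scene
P0=cloud('scene',np.load('pics/scene0.npy'))[280:335,178:210].reshape(-1,3)
for z0,z1 in((.001,.005),(.005,.01),(.01,.02),(.02,.032),(.032,.044)):
    B=P0[(P0[:,2]>z0)&(P0[:,2]<z1)&(np.hypot(P0[:,0]-.5789,P0[:,1]-.2719)<.027)];print(z0,len(B),np.median(np.hypot(B[:,0]-.5789,B[:,1]-.2719)).round(4))
E
```

```text
0.068 57 [ 0.6292 -0.009   0.0226]
0.068 57 [ 0.6301 -0.0094  0.022 ]
0.08 87 [ 0.6294 -0.0083  0.0224]
0.08 87 [ 0.6306 -0.0088  0.022 ]
0.092 85 [ 0.6291 -0.0089  0.021 ]
0.092 85 [ 0.6317 -0.0105  0.022 ]
0.001 39 0.0235
0.005 21 0.0219
0.01 69 0.0224
0.02 90 0.0226
0.032 106 0.0209
```

Request:
{"api": "move_arm", "payload": {
  "commands": [
    [0.1, -0.1, -0.1, 0],
    [0.15, -0.2, -0.15, 0],
    [0.25, -0.2, -0.05, 0],
    [0.3, -0.2, 0, 0],
    [0.35, -0.2, 0.1, 0],
    [0.4, -0.2, 0.15, 0],
    [0.5, -0.2, 0.25, 0],
    [0.6, -0.2, 0.3, 0],
    [0.6, -0.2, 0.3, 0],
    [0.6, -0.2, 0.3, 0]
  ]
}}

```text
time: 22.5
ee_pos: [0.6403, -0.0187, 0.1244]
eef_rot: [0.404, 2.338, -0.163]
force: [-4.0, 0.2, 7.9]
gripper_width: 0.0196
finger_force: 20.0
```

```bash
cat >> meas.py <<'E'
from scipy.optimize import least_squares
def belly(tag):
    pic,d=snap('scene','sb'+tag);P=cloud('scene',d);c=pic.astype(int);o=[]
    for z0,z1 in((.068,.08),(.08,.092),(.092,.104)):
        m=(d>0)&(P[...,2]>z0)&(P[...,2]<z1)&(c.mean(2)>130)&(np.hypot(P[...,0]-.627,P[...,1]+.012)<.032);B=P[m]
        f=least_squares(lambda k:np.hypot(B[:,0]-k[0],B[:,1]-k[1])-k[2],[.627,-.012,.022],loss='soft_l1',f_scale=.001);print('belly',z0,len(B),f.x.round(4))
E
python3 - <<'E'
from meas import *
s,M=st();print(s['force'],s['finger_force'],'g',s['ee_pos']-.019*M[:,2]);belly('6')
E
```

```text
t 22.5 q [-0.009 -0.147  2.231 -0.653  0.385 -0.711] p [ 0.6403 -0.0187  0.1244]
[[-0.6727, 0.3352, 0.6596], [0.2402, 0.9421, -0.2338], [-0.6998, 0.0012, -0.7143]]
[-3.97116318  0.18062575  7.92509842] 20.005671679973602 g [ 0.62776515 -0.01429527  0.1379367 ]
belly 0.068 71 [ 0.6278 -0.0097  0.0229]
belly 0.08 78 [ 0.628  -0.0097  0.0225]
belly 0.092 95 [ 0.6274 -0.0102  0.0203]
```

Request:
{"api": "move_arm", "payload": {
  "commands": [
    [0.05, 0, -0.05, 0],
    [0.1, 0, -0.1, 0],
    [0.15, -0.1, -0.15, 0],
    [0.15, -0.1, -0.15, 0],
    [0.15, -0.1, -0.15, 0],
    [0.15, -0.1, -0.15, 0],
    [0.15, -0.1, -0.15, 0],
    [0.15, -0.1, -0.15, 0],
    [0.15, -0.1, -0.15, 0],
    [0.15, -0.1, -0.15, 0]
  ]
}}

```text
time: 23.55
ee_pos: [0.6385, -0.0185, 0.1244]
eef_rot: [0.403, 2.337, -0.161]
force: [3.8, -0.5, 5.6]
gripper_width: 0.0199
finger_force: 20.0
```

```bash
python3 - <<'E'
from meas import *
s,M=st();print(s['force'],s['finger_force'],'g',s['ee_pos']-.019*M[:,2]);belly('7')
P=cloud('scene',np.load('pics/sb7.npy'));
# lowest visible white bottle points (front of foot)
c=cv2.imread('pics/sb7.png').astype(int)
m=(c.mean(2)>130)&(np.hypot(P[...,0]-.6275,P[...,1]+.0095)<.0255)&(P[...,2]>.05)&(P[...,2]<.13)
print('low z',np.percentile(P[m][:,2],[1,3,5,10]).round(4))
cv2.imwrite('pics/c9.png',cv2.resize(c[195:265,245:325].astype(np.uint8),None,fx=7,fy=7,interpolation=2))
E
```

```text
t 23.55 q [-0.009 -0.152  2.235 -0.651  0.382 -0.714] p [ 0.6385 -0.0185  0.1244]
[[-0.6719, 0.3342, 0.6609], [0.2403, 0.9425, -0.2323], [-0.7005, 0.0027, -0.7136]]
[ 3.81137915 -0.46696559  5.63254413] 19.999380111694336 g [ 0.62595649 -0.01408815  0.1379494 ]
belly 0.068 65 [ 0.6299 -0.0118  0.0253]
belly 0.08 85 [ 0.6277 -0.0095  0.0223]
belly 0.092 89 [ 0.6265 -0.0091  0.02  ]
low z [0.0611 0.0638 0.0654 0.0689]
```

View pics/c9.png

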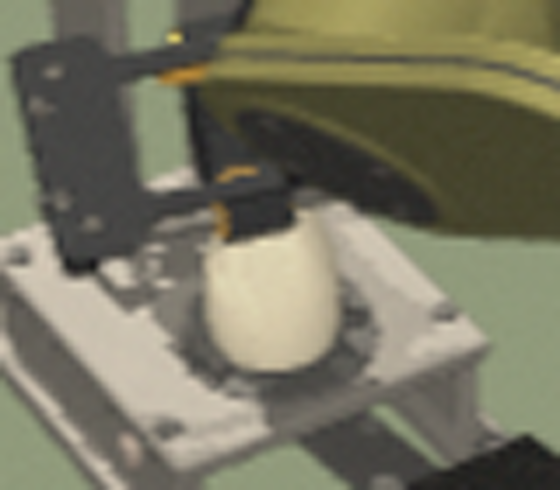

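z didn't change under the sideways move and the lowest visible bottle points are about 61 mm up, so the foot is flat on the nest floor inside the fence (crop foot at (270,370)). I'll relax the side load and let go.

Request:
{"api": "move_arm", "payload": {
  "commands": [
    [-0.1, 0, 0, 0],
    [-0.15, 0, -0.05, 0],
    [-0.15, 0, -0.05, 0],
    [-0.15, 0, -0.05, 0],
    [-0.15, 0, -0.05, 0],
    [-0.15, 0, -0.05, 0],
    [-0.15, 0, -0.05, 0],
    [-0.15, 0, -0.05, 0],
    [-0.15, 0, -0.05, 0],
    [-0.15, 0, -0.05, 0]
  ],
  "fingers": 0.2
}}

```text
time: 24.6
ee_pos: [0.6372, -0.0191, 0.1231]
eef_rot: [0.405, 2.342, -0.163]
force: [-0.4, 0.0, -0.2]
gripper_width: 0.0572
finger_force: 0.0
```

```bash
python3 - <<'E'
from meas import *
s,M=st();print(s['force'],s['finger_force'],s['gripper_width'],'g',s['ee_pos']-.019*M[:,2]);belly('8')
E
```

```text
t 24.6 q [-0.01  -0.152  2.236 -0.645  0.387 -0.719] p [ 0.6372 -0.0191  0.1231]
[[-0.6753, 0.3356, 0.6568], [0.2411, 0.942, -0.2335], [-0.6971, 0.0007, -0.717]]
[-0.39960492  0.01876901 -0.22901629] 0.0 0.05715829506987324 g [ 0.62467265 -0.01464458  0.13675938]
belly 0.068 65 [ 0.6283 -0.01    0.0232]
belly 0.08 78 [ 0.6273 -0.0098  0.0222]
belly 0.092 95 [ 0.6278 -0.0097  0.0206]
```

Released, and the bottle is standing upright in the nest. Backing out and moving over the treadle.

Request:
{"api": "move_arm", "payload": {
  "commands": [
    [0, 0, -1.5, 0],
    [0, 0, -4, 0],
    [0, 0, -7, 0],
    [0, -0.5, -9, 0],
    [1.5, -1, -9.5, 0],
    [4, -1.5, -9.5, 0],
    [6.5, -2, -9, 0],
    [8.5, -2.5, -8.3, 0],
    [10, -2.8, -7.7, 0],
    [10.4, -2.8, -7.7, 0]
  ]
}}

```text
time: 25.65
ee_pos: [0.5049, -0.0026, 0.103]
eef_rot: [0.406, 2.346, -0.165]
force: [-0.1, -1.3, 0.1]
gripper_width: 0.0571
finger_force: 0.0
```

```bash
python3 - <<'E'
from meas import *
s,M=st();belly('9')
t=np.array([.507,-.002,.050]);print(M.T@(t-s['ee_pos'])*100)
E
```

```text
t 25.65 q [ 0.039 -0.497  2.523 -0.619  0.462 -0.723] p [ 0.5049 -0.0026  0.103 ]
[[-0.678, 0.3361, 0.6537], [0.2414, 0.9418, -0.2339], [-0.6943, -0.0008, -0.7197]]
belly 0.068 18 [ 0.6247 -0.0087  0.0217]
belly 0.08 71 [ 0.6291 -0.011   0.0237]
belly 0.092 95 [ 0.6269 -0.0104  0.0207]
[3.54774017 0.13118625 3.9348898 ]
```

Request:
{"api": "move_arm", "payload": {
  "commands": [
    [0, 0, 0, 0],
    [0, 0, 0, 0],
    [0.7, 0, 0.7, 0],
    [1.4, 0, 1.4, 0],
    [2, 0, 2, 0],
    [2.6, 0, 2.4, 0],
    [3.2, 0, 2.9, 0],
    [3.8, -0.1, 3.4, 0],
    [4.3, -0.1, 3.9, 0],
    [4.6, -0.1, 4.2, 0]
  ],
  "fingers": -1
}}

```text
time: 26.7
ee_pos: [0.5077, -0.0022, 0.0502]
eef_rot: [0.404, 2.332, -0.164]
force: [-67.7, 15.2, 75.0]
gripper_width: 0.0009
finger_force: 37.8
```

```bash
python3 - <<'E'
from meas import *
s,M=st();print(s['force'],s['gripper_width'])
pic,d=snap('scene','p1');P=cloud('scene',d)
Q=P[250:290,285:345].reshape(-1,3);Q=Q[(np.hypot(Q[:,0]-.5,Q[:,1]-.003)<.055)&(Q[:,2]>.02)&(Q[:,2]<.09)]
print('plate z pct',np.percentile(Q[:,2],[5,25,50,75,95]).round(4),len(Q))
cv2.imwrite('pics/c10.png',cv2.resize(pic[110:300,215:365,::-1],None,fx=3,fy=3,interpolation=2))
E
```

```text
t 26.7 q [ 0.041 -0.361  2.547 -0.914  0.338 -0.405] p [ 0.5077 -0.0022  0.0502]
[[-0.6686, 0.3358, 0.6635], [0.2396, 0.9419, -0.2353], [-0.704, 0.0016, -0.7102]]
[-67.68515163  15.15821803  75.02091591] 0.0009037697808310258
plate z pct [0.0354 0.0383 0.0441 0.0464 0.0486] 204
```

The force is high, so I'm easing off while keeping the treadle at its stop.

Request:
{"api": "move_arm", "payload": {
  "commands": [
    [0, -0.05, -0.3, 0],
    [0, -0.1, -0.5, 0],
    [0, -0.1, -0.6, 0],
    [0, -0.1, -0.6, 0],
    [0, -0.1, -0.6, 0],
    [0, -0.1, -0.6, 0],
    [0, -0.1, -0.6, 0],
    [0, -0.1, -0.6, 0],
    [0, -0.1, -0.6, 0],
    [0, -0.1, -0.6, 0]
  ]
}}

```text
time: 27.75
ee_pos: [0.5026, -0.001, 0.0522]
eef_rot: [0.403, 2.335, -0.16]
force: [2.6, -0.7, 7.1]
gripper_width: 0.0007
finger_force: 3.3
```

```bash
cat > tr.py <<'E'
from meas import *
def plate(tag):
    pic,d=snap('scene','p'+tag);P=cloud('scene',d);c=pic.astype(int)
    Q=P[245:300,280:350].reshape(-1,3);u=(Q[:,:2]-np.array([.5,.0035]))@PX[:2]
    m=(abs(u)<.03)&(abs((Q[:,:2]-np.array([.5,.0035]))@np.array([.1124,.9937]))<.04)&(Q[:,2]>.02)&(Q[:,2]<.1)
    k=np.polyfit(u[m],Q[m,2],1) if m.sum()>20 else None
    print('plate',m.sum(),'slope,z',k)
    g=[(.6275,-.012)]
    w=(d>0)&(np.hypot(P[...,0]-.6275,P[...,1]+.012)<.03)&(P[...,2]>.12)&(P[...,2]<.22)
    r=w&(c[...,0]>c[...,2]+35);print('stopper pts',r.sum(),np.percentile(P[r][:,2],[5,50,95]).round(4) if r.any() else None,'ram/all',np.percentile(P[w][:,2],[5,50,95]).round(4) if w.any() else None)
E
python3 - <<'E'
from tr import *
s,M=st();print(s['force'],s['finger_force']);plate('2')
E
```

```text
t 27.75 q [ 0.042 -0.384  2.558 -0.874  0.345 -0.445] p [ 0.5026 -0.001   0.0522]
[[-0.6704, 0.3336, 0.6627], [0.2401, 0.9427, -0.2317], [-0.7021, 0.0038, -0.7121]]
[ 2.55908295 -0.74618911  7.13038242] 3.3322772523388267
plate 158 slope,z [0.08579218 0.04560041]
stopper pts 127 [0.1217 0.1381 0.1675] ram/all [0.1235 0.174  0.2127]
```

Request:
{"api": "move_arm", "payload": {
  "commands": [
    [0.1, 0, 0.1, 0],
    [0.2, 0, 0.2, 0],
    [0.25, 0, 0.25, 0],
    [0.25, 0, 0.25, 0],
    [0.25, 0, 0.25, 0],
    [0.25, 0, 0.25, 0],
    [0.25, 0, 0.25, 0],
    [0.25, 0, 0.25, 0],
    [0.25, 0, 0.25, 0],
    [0.25, 0, 0.25, 0]
  ]
}}

```text
time: 28.8
ee_pos: [0.5035, -0.0012, 0.051]
eef_rot: [0.403, 2.331, -0.162]
force: [-21.0, 5.5, 31.3]
gripper_width: 0.0004
finger_force: 15.9
```

```bash
python3 - <<'E'
from tr import *
s,M=st();print(s['force'],s['finger_force']);plate('3')
P=cloud('scene',np.load('pics/p3.npy'));A=P.reshape(-1,3);u=(A[:,:2]-np.array([.6275,-.012]))
# ram pad: lowest gray points on the axis
m=(np.hypot(*u.T)<.02)&(A[:,2]>.14)&(A[:,2]<.26);print(np.histogram(A[m,2],bins=np.arange(.14,.261,.008)))
E
```

```text
t 28.8 q [ 0.043 -0.378  2.557 -0.898  0.341 -0.42 ] p [ 0.5035 -0.0012  0.051 ]
[[-0.6683, 0.3345, 0.6645], [0.2396, 0.9424, -0.2334], [-0.7043, 0.0033, -0.7099]]
[-20.98558189   5.54633351  31.33152364] 15.898818830028176
plate 154 slope,z [0.07145131 0.04530954]
stopper pts 127 [0.1216 0.1386 0.1666] ram/all [0.1235 0.174  0.212 ]
(array([21, 20, 19, 32, 41, 55, 21, 16, 26, 18,  6, 27, 43, 52, 75]), array([0.14 , 0.148, 0.156, 0.164, 0.172, 0.18 , 0.188, 0.196, 0.204,
       0.212, 0.22 , 0.228, 0.236, 0.244, 0.252, 0.26 ]))
```

At the stop with 31 N on a hard stop. Letting the treadle up now.

Request:
{"api": "move_arm", "payload": {
  "commands": [
    [-0.5, 0, -0.5, 0],
    [-1, 0, -1, 0],
    [-1.6, 0, -1.6, 0],
    [-2.2, 0, -2.2, 0],
    [-2.8, 0, -2.8, 0],
    [-3.4, 0, -3.4, 0],
    [-4, 0, -4, 0],
    [-4.6, 0, -4.6, 0],
    [-5.2, 0, -5.2, 0],
    [-5.2, 0, -5.2, 0]
  ]
}}

```text
time: 29.85
ee_pos: [0.5006, -0.0019, 0.1197]
eef_rot: [0.405, 2.339, -0.163]
force: [0.6, 0.9, -0.6]
gripper_width: 0.0008
finger_force: 0.0
```

```bash
python3 - <<'E'
from tr import *
s,M=st();print(s['force'],s['finger_force']);plate('4');belly('10')
P=cloud('scene',np.load('pics/p4.npy'));c=cv2.imread('pics/p4.png').astype(int)
w=(np.hypot(P[...,0]-.6275,P[...,1]+.010)<.02)&(P[...,2]>.14)&(P[...,2]<.2)
B=P[w];C=c[w];o=np.argsort(-B[:,2])
for i in o[::6]: print(B[i].round(3),C[i])
t=np.array([.6392,-.0187,.1235]);print('to grasp',M.T@(t-s['ee_pos'])*100,'turn',to(M,s['ee_pos'],[0,0,0],frame(M[:,2],1))[1])
E
```

```text
t 29.85 q [ 0.041 -0.55   2.525 -0.574  0.5   -0.773] p [ 0.5006 -0.0019  0.1197]
[[-0.6735, 0.3357, 0.6585], [0.2414, 0.942, -0.2334], [-0.6986, 0.0018, -0.7155]]
[ 0.5711599   0.85287609 -0.63061424] 0.0
plate 421 slope,z [-0.12349525  0.07434294]
stopper pts 188 [0.1223 0.1522 0.1712] ram/all [0.1225 0.1547 0.2161]
belly 0.068 8 [ -3.3623 -57.4943  57.6445]
belly 0.08 25 [ 0.6276 -0.0102  0.0226]
belly 0.092 84 [ 0.6276 -0.0099  0.0206]
[ 0.612 -0.011  0.174] [32 51 86]
[ 0.631 -0.007  0.171] [32 51 84]
[ 0.613 -0.011  0.171] [33 55 92]
[ 0.632 -0.002  0.17 ] [ 39  63 103]
[ 0.62  -0.005  0.17 ] [35 53 87]
[ 0.624 -0.019  0.17 ] [34 53 84]
[ 0.613 -0.014  0.169] [34 55 86]
[ 0.629 -0.003  0.169] [ 38  61 104]
[ 0.63  -0.021  0.168] [32 51 83]
[0.625 0.003 0.168] [37 56 92]
[ 0.618 -0.006  0.168] [38 61 99]
[0.615 0.001 0.167] [32 52 88]
[0.628 0.004 0.167] [47 60 81]
[ 0.612 -0.005  0.166] [36 55 88]
[ 0.618 -0.02   0.163] [58 77 91]
[ 0.614 -0.011  0.162] [42 59 87]
[ 0.618 -0.003  0.16 ] [50 69 97]
[ 0.617 -0.004  0.155] [152 181 192]
[ 0.624 -0.007  0.152] [109 131 145]
[ 0.62  -0.015  0.151] [130 153 163]
[ 0.62  -0.009  0.148] [154 182 196]
[ 0.626 -0.002  0.145] [133 158 168]
[ 0.619 -0.014  0.143] [139 165 175]
[ 0.622 -0.013  0.142] [151 179 190]
to grasp [-10.00822132   3.07515581   9.24525737] turn -0.1
```

The treadle is back up and the stopper top is at 169–170 mm, which is home. Going back in for the bottle.

Request:
{"api": "move_arm", "payload": {
  "commands": [
    [-2, 0.5, 0, 0],
    [-5, 1.5, 0, 0],
    [-8, 2.3, 0, 0],
    [-9.8, 3, 0.2, 0],
    [-10, 3.1, 2, 0],
    [-10, 3.1, 4.5, 0],
    [-10, 3.1, 7, 0],
    [-10, 3.1, 8.6, 0],
    [-10, 3.1, 9.2, 0],
    [-10, 3.1, 9.2, 0]
  ],
  "fingers": 0.3
}}

```text
time: 30.95
ee_pos: [0.6376, -0.0186, 0.1199]
eef_rot: [0.406, 2.344, -0.164]
force: [0.1, -0.0, 0.4]
gripper_width: 0.0616
finger_force: 0.0
```

Request:
{"api": "move_arm", "payload": {
  "commands": [
    [0, 0, 0, 0],
    [0, 0, 0, 0],
    [0, 0, 0, 0],
    [0, 0, 0, 0],
    [0, 0, 0, 0],
    [0, 0, 0, 0],
    [0, 0, 0, 0],
    [0, 0, 0, 0],
    [0, 0, 0, 0],
    [0, 0, 0, 0]
  ],
  "fingers": -1,
  "newtons": 25
}}

```text
time: 31.95
ee_pos: [0.6383, -0.0183, 0.1219]
eef_rot: [0.405, 2.341, -0.163]
force: [-1.4, 1.0, 2.3]
gripper_width: 0.0198
finger_force: 25.0
```

```bash
python3 - <<'E'
from meas import *
s,M=st();print(s['force'],s['finger_force'],s['gripper_width'],'g',s['ee_pos']-.019*M[:,2]);belly('11')
E
```

```text
t 31.95 q [-0.008 -0.148  2.234 -0.652  0.385 -0.711] p [ 0.6383 -0.0183  0.1219]
[[-0.675, 0.3355, 0.6571], [0.2411, 0.942, -0.2334], [-0.6973, 0.0009, -0.7168]]
[-1.4262479   0.99808469  2.34089897] 24.986988745054077 0.019806060691569687 g [ 0.62581092 -0.01389106  0.1355417 ]
belly 0.068 73 [ 0.6277 -0.0102  0.0229]
belly 0.08 76 [ 0.6274 -0.0099  0.0224]
belly 0.092 95 [ 0.628  -0.0102  0.0207]
```

Request:
{"api": "move_arm", "payload": {
  "commands": [
    [-0.3, 0, -0.3, 0],
    [-0.6, 0, -0.6, 0],
    [0.45, -0.35, -1.6, 0],
    [2.2, -0.9, -3.3, 0],
    [2.45, -1.35, -5.9, 0],
    [2.1, -1.8, -9, 0],
    [1.4, -2.3, -12.5, 0],
    [1.4, -2.7, -15.3, 0],
    [1.4, -2.7, -15.3, 0],
    [1.4, -2.7, -15.3, 0]
  ]
}}

```text
time: 33.0
ee_pos: [0.5191, -0.0046, 0.222]
eef_rot: [0.405, 2.341, -0.163]
force: [-1.3, -0.1, -0.2]
gripper_width: 0.0199
finger_force: 25.0
```

```bash
python3 - <<'E'
from meas import *
s,M=meas('12');z=M[:,2];F=frame(z,1);q=s['qpos']
for k in(.02,.03,.035):
    f=np.array([.5072,-.3133,0])+k*np.array([-.9877,-.156,0])
    for h in(.16,.083):
        g=f+[0,0,h];x,e=ik(g+.019*z,F,[-.8,-.2,2.4,.9,.45,-2.8]);print(k,h,x.round(2),round(e,4),to(M,s['ee_pos'],g,F))
E
```

```text
t 33.0 q [ 0.03  -0.626  2.389 -0.412  0.684 -0.971] p [ 0.5191 -0.0046  0.222 ]
[[-0.6744, 0.3356, 0.6577], [0.2413, 0.942, -0.2332], [-0.6978, 0.0014, -0.7163]]
g [ 5.066e-01 -2.000e-04  2.356e-01] F [-1.3 -0.1 -0.2] w 0.019868160486087017
top 126 ztop 0.2711 top [ 0.5072 -0.0013  0.2694] [ 0.5072 -0.0015  0.2702] px 298.0 253.0
scene none
0.02 0.16 [-0.82 -0.32  2.32  0.69  0.53 -2.54] 0.0 (array([ -1.06, -30.44,  11.53]), np.float64(-0.1))
0.02 0.083 [-0.82 -0.17  2.36  0.95  0.4  -2.83] 0.0 (array([  4.31, -30.45,  17.05]), np.float64(-0.1))
0.03 0.16 [-0.84 -0.34  2.33  0.7   0.55 -2.56] 0.0 (array([ -0.43, -30.92,  10.92]), np.float64(-0.1))
0.03 0.083 [-0.84 -0.19  2.37  0.95  0.42 -2.85] 0.0 (array([  4.94, -30.93,  16.43]), np.float64(-0.1))
0.035 0.16 [-0.85 -0.34  2.34  0.7   0.55 -2.57] 0.0 (array([ -0.12, -31.16,  10.61]), np.float64(-0.1))
0.035 0.083 [-0.85 -0.2   2.38  0.96  0.43 -2.86] 0.0 (array([  5.25, -31.17,  16.13]), np.float64(-0.1))
```

Request:
{"api": "move_arm", "payload": {
  "commands": [
    [0, -2.5, 0.8, 0],
    [0, -6.5, 2, 0],
    [-0.1, -11, 3.6, 0],
    [-0.1, -15.5, 5.2, 0],
    [-0.2, -20, 6.8, 0],
    [-0.3, -24, 8.3, 0],
    [-0.4, -27.5, 9.6, 0],
    [-0.4, -30, 10.6, 0],
    [-0.4, -30.9, 10.9, 0],
    [-0.4, -30.9, 10.9, 0]
  ]
}}

```text
time: 34.1
ee_pos: [0.4883, -0.3237, 0.1425]
eef_rot: [0.411, 2.346, -0.161]
force: [-0.1, -0.4, -0.9]
gripper_width: 0.0199
finger_force: 25.0
```

```bash
python3 - <<'E'
from meas import *
s,M=meas('13');F=frame(M[:,2],1)
f=np.array([.5072,-.3133,0])+.03*np.array([-.9877,-.156,0]);print(to(M,s['ee_pos'],f+[0,0,.082],F))
E
```

```text
t 34.1 q [-0.847 -0.336  2.343  0.7    0.547 -2.569] p [ 0.4883 -0.3237  0.1425]
[[-0.6774, 0.3391, 0.6528], [0.2465, 0.9408, -0.2329], [-0.6931, 0.0032, -0.7208]]
g [ 0.4759 -0.3193  0.1562] F [-0.1 -0.4 -0.9] w 0.019923910709074132
top 117 ztop 0.1916 top [ 0.4747 -0.3197  0.1918] [ 0.466  -0.3188  0.2114] px 436.0 278.0
scene none
(array([5.06, 0.15, 5.43]), np.float64(-0.3))
```

Request:
{"api": "move_arm", "payload": {
  "commands": [
    [0.8, 0, 0.8, 0],
    [1.7, 0.1, 1.8, 0],
    [2.6, 0.1, 2.7, 0],
    [3.4, 0.1, 3.5, 0],
    [4.1, 0.1, 4.3, 0],
    [4.6, 0.1, 4.8, 0],
    [5, 0.1, 5.2, 0],
    [5.2, 0.1, 5.4, 0],
    [5.3, 0.1, 5.5, 0],
    [5.3, 0.1, 5.5, 0]
  ]
}}

```text
time: 35.2
ee_pos: [0.4905, -0.3211, 0.0697]
eef_rot: [0.405, 2.342, -0.163]
force: [-0.0, 0.5, -1.6]
gripper_width: 0.0201
finger_force: 25.0
```

```bash
python3 - <<'E'
from meas import *
s,M=meas('14')
E
```

```text
t 35.2 q [-0.84  -0.199  2.383  0.959  0.42  -2.858] p [ 0.4905 -0.3211  0.0697]
[[-0.6753, 0.3353, 0.6569], [0.2408, 0.9421, -0.2333], [-0.6971, 0.0007, -0.7169]]
g [ 0.478  -0.3167  0.0834] F [-0.   0.5 -1.6] w 0.020069037651583074
top 103 ztop 0.1199 top [ 0.4759 -0.3178  0.1211] [ 0.4662 -0.3136  0.1392] px 427.0 281.0
scene none
```

Request:
{"api": "move_arm", "payload": {
  "commands": [
    [0.1, 0, 0.1, 0],
    [0.2, 0, 0.2, 0],
    [0.3, 0, 0.3, 0],
    [0.35, 0, 0.35, 0],
    [0.4, 0, 0.4, 0],
    [0.43, 0, 0.43, 0],
    [0.46, 0, 0.46, 0],
    [0.48, 0, 0.48, 0],
    [0.48, 0, 0.48, 0],
    [0.48, 0, 0.48, 0]
  ]
}}

```text
time: 36.3
ee_pos: [0.4916, -0.3222, 0.0654]
eef_rot: [0.404, 2.338, -0.164]
force: [-4.6, 4.9, 10.9]
gripper_width: 0.0202
finger_force: 25.0
```

Request:
{"api": "move_arm", "payload": {
  "commands": [
    [-0.05, 0, -0.1, 0],
    [-0.1, 0, -0.15, 0],
    [-0.1, 0, -0.15, 0],
    [-0.1, 0, -0.15, 0],
    [-0.1, 0, -0.15, 0],
    [-0.1, 0, -0.15, 0],
    [-0.1, 0, -0.15, 0],
    [-0.1, 0, -0.15, 0],
    [-0.1, 0, -0.15, 0],
    [-0.1, 0, -0.15, 0]
  ],
  "fingers": 0.2
}}

```text
time: 37.3
ee_pos: [0.49, -0.3212, 0.0646]
eef_rot: [0.405, 2.342, -0.163]
force: [-0.4, 0.2, -0.6]
gripper_width: 0.0572
finger_force: 0.0
```

Request:
{"api": "move_arm", "payload": {
  "commands": [
    [0, 0, -1, 0],
    [0, 0, -2.5, 0],
    [0, 0, -4.5, 0],
    [0, 0, -7, 0],
    [0, 0, -10, 0],
    [0, 0, -13, 0],
    [0, 0, -15, 0],
    [0, 0, -16, 0],
    [0, 0, -16, 0],
    [0, 0, -16, 0]
  ]
}}

```text
time: 38.3
ee_pos: [0.3849, -0.2839, 0.1792]
eef_rot: [0.405, 2.341, -0.164]
force: [0.1, -0.4, 1.1]
gripper_width: 0.057
finger_force: 0.0
```

```bash
python3 - <<'E'
from tr import *
s,M=st();print(s['force'],s['gripper_width']);plate('20')
P={}
for n in('top','scene'):
    pic,d=snap(n,n+'20');Pn=cloud(n,d);c=pic.astype(int)
    for k,cc in dict(work=(.478,-.317),done=(.566,-.317)).items():
        near=(d>0)&(np.hypot(Pn[...,0]-cc[0],Pn[...,1]-cc[1])<.035)
        r=near&(c[...,0]>c[...,2]+40)&(Pn[...,2]>.085)&(Pn[...,2]<.13)
        b=near&(c.mean(2)>120)&(Pn[...,2]>.056)&(Pn[...,2]<.09)
        print(n,k,r.sum(),Pn[r].mean(0).round(4) if r.any() else '',np.percentile(Pn[r][:,2],95).round(4) if r.any() else '','neck',b.sum(),Pn[b].mean(0).round(4) if b.any() else '')
    for k,cc in dict(opA=(.490,.3315),opB=(.4597,.206)).items():
        r=(d>0)&(np.hypot(Pn[...,0]-cc[0],Pn[...,1]-cc[1])<.035)&(Pn[...,2]>.02)&(Pn[...,2]<.12);Q=Pn[r];t=Q[Q[:,2]>Q[:,2].max()-.008];print(n,k,Q[:,2].max().round(4),t.mean(0).round(4))
E
```

```text
t 38.3 q [-1.027 -0.747  2.523  0.641  0.83  -2.566] p [ 0.3849 -0.2839  0.1792]
[[-0.6751, 0.3359, 0.6568], [0.2411, 0.9419, -0.2339], [-0.6972, 0.0005, -0.7169]]
[ 0.13949056 -0.40612183  1.10025189] 0.05695464766914001
plate 553 slope,z [-0.145487    0.07398647]
stopper pts 0 None ram/all [0.2139 0.2178 0.2196]
top work 100 [ 0.4779 -0.3169  0.1114] 0.115 neck 60 [ 0.4755 -0.3105  0.0637]
top done 95 [ 0.5664 -0.319   0.1099] 0.1134 neck 50 [ 0.5619 -0.3148  0.0642]
top opA 0.0995 [0.4903 0.3299 0.0955]
top opB 0.1024 [0.4594 0.2038 0.0982]
scene work 68 [ 0.4777 -0.3089  0.1111] 0.1149 neck 124 [ 0.4741 -0.3068  0.0695]
scene done 69 [ 0.5649 -0.3127  0.1092] 0.1133 neck 113 [ 0.5625 -0.3092  0.0707]
scene opA 0.1005 [0.4904 0.3333 0.0955]
scene opB 0.1017 [0.4611 0.2078 0.0976]
```

```bash
python3 -c "
from workcell import robot
print(robot.job_done())"
```

```text
the job is handed in; nothing more can be done
None
```

I handed the job in at 38.3 s. My last measurements show the stopper home, the bottle upright in the tray, the treadle back up and the other bottles unmoved, but no verdict came back. While pressing the treadle the wrist force peaked near 102 N (limit 120). Joints 2 and 3 read about 0.005 rad past their limits on the way, and I viewed 11 pictures, one over the limit of 10.

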